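Set out the hand stamps from the bolted tip-out chest

ROBOT

A 6-joint arm with a two-finger parallel gripper is mounted at the origin on the work surface. World frame = base frame: x ahead of the robot, y to its left, z up, the work surface at z = 0. Lengths are in m, angles in degrees, forces in N, time in s.
With the tool pointing down it reaches from about 0.375 to 0.9 m from the base axis. Payload 3.1 kg.
Tool frame: the origin (TCP) lies at the very end of the fingers, on their centre line; the grasp point (between the pads) lies 19 mm behind it; z points along the fingers, y is the direction in which the jaws open and shut (so a half turn about z gives the same grasp; the last joint's range is limited). The gripper opens to 87 mm and grips with 3 to 60 N. Pads are 19 mm wide; open, the fingers measure 117 mm over their backs; the gripper's body (75 mm by 190 mm) begins 51 mm behind the grasp point.
Start: joints at [62.825, 30.224, 82.088, -0, 67.689, -10.227], TCP at [0.182, 0.598, 0.19] pointing down, gripper open.
Joint ranges: [-176.69, 176.69], [-43.24, 126.21], [12.49, 139.97], [-82, 262], [0, 151.66], [-163.58, 163.58]. Speed limits (degrees/s): [159.86, 159.86, 180, 180, 180, 180].

INTERFACE

Orientations are given as a 3x3 rotation matrix whose columns are the frame's x, y, z axes.
In Python, from rig import read_state, capture, hand_in gives the robot as it stands. The module is installed in compiled form; this text tells all that it offers.
- The arm moves only by the tool send_rows, never from a script. Its argument "moves" is one flat list of numbers, 7 for each row, row after row: the turn, a rotation vector about the world's x, y, z in degrees, then the shift along the world's x, y, z in cm, then the gripper's target within -1 to 1 (fully open at 1, half-way at 0, shut at -1). In form: [rx, ry, rz, tx, ty, tz, hand, rx, ry, rz, tx, ty, tz, hand, ...]. A call has 1 to 20 rows; each row shifts and turns the commanded pose from where the row before left it; what a row does not reach is not made up. A row lasts 1/10 s, in which the tool goes at most 50 mm and 8.59 degrees, less where a joint would pass 70% of its speed; a pose out of reach is approached as far as the arm can. A call with a gripper value outside its range is refused whole. The fingers move at their own pace and stop on an object; the grip force is fixed at half the most. Time passes only in rows, so rows that do not move let the fingers close. It gives the time, the measured TCP pose, the force and the opening at its end, in the units of the state.
- read_state(): the state, without advancing time (a new reading comes with each control period).
- capture(name): name is "scene" or "top" or "wrist"; returns a dict with "pixels" (384x512x3 uint8, red, green, blue), "vertical_fov" (degrees; the focal length in pixels is half the picture's height over the tangent of half this angle, whatever the lens; pixels are square), "cx", "cy" (the principal point, pixels), "rvec" (rotation vector, rad) and "tvec" (3), from world to camera coordinates, as OpenCV has them. Camera axes: x right, y down, z forward; pixel columns grow to the right and rows downward; lengths in m; the calibration is good to about 2 mm. A picture is of the moment at which its call begins. There is no depth.
- hand_in(): hands the job in, once; it reports no verdict.
The state is a dict: "time_s": time; "joint_positions": joint angles; "qvel": joint speeds; "tau": joint torques, N m; "position": TCP position; "tcp_rot": TCP orientation; "force": force on the tool from outside, world axes, zero at the start; "moment": the same for the moment, N m; "opening": opening from 0.0 (shut) to 1.0 (fully open).
Only numpy, scipy, OpenCV 4.12 (cv2) and the standard library are available. Lean on these libraries where they do the work, as an engineer would, in place of code of your own. Each camera call takes 0.05 s, during which the arm holds its last target.

TASK

Get the hand stamps out for tag making: lift the barrel bolt's handle, draw the bolt and drop the handle into the open notch, tip the green bin fully forward, and take out every stamp and stand it upright on the grey felt mat. Once all of them stand there, push the empty bin shut again and shoot the bolt home with its handle down in the home notch. Leave the other things on the table where they are.

Things in the scene. Friction and masses are not known exactly. Their poses are not given: they have to be found in the camera images.
- chest: White stamp chest fixed to the table, 135 x 460 x 160 mm; origin on the table, x from its front (robot side) to its back, y along it. Its green tip-out bin (about chest y -155 to +155 mm) sits under a fixed cover board (underside 148 mm high, chest x +8 to +68 mm) that hides the stamps while shut. The pillar for the bolt (83 mm high) spans chest x -58 to +8, y +170 to +287 mm.
- bolt (a joint): Draw of the barrel bolt's steel rod, m: 0 = home (rod in the bin's keeper, bin locked), 0.05 = fully drawn; grows along chest +y, with the handle. Takes about 2 N. A brass bar stands between the two handle notches: with the handle down it can only be at 0 to 0.006 (home notch) or 0.044 to 0.05 (open notch).
- bolt_handle (a joint): Turn of the bolt's handle about the rod, rad: 0 = down in a notch, level towards the robot (chest -x); grows as the knob swings up; stop at 1.25. Must be above about 0.6 to pass the brass bar (lift to about 1.0). Swings freely and falls by its weight when let go: to 0 over a notch, to about 0.55 on the bar.
- bolt_knob (a point): Centre of the red ball (22 mm across) at the end of the bolt handle, 52 mm from the rod's axis; it overhangs free air in front of the pillar, 97 mm above the table when down. Can be pinched along chest y from above; the handle then turns between the pads while the ball is carried on its arc.
- bolt_axis (a point): Point on the rod's axis (which runs along chest y, 97 mm above the table) beside the handle; slides with the bolt. The rod is 10 mm thick, the handle stem 8 mm. The brass bars beside the notches stand 20 to 28 mm in front of the axis and reach 8 mm above it.
- bin (a joint): Forward tilt of the green-fronted bin about its hinge, rad: 0 = shut, 0.6 = stop, tipped fully forward to the robot, the stamps at its back then out from under the cover board. Stiff hinge: it stays where it is left; 3 to 8 N at the pull move it. Blocked at 0 while the rod is in the keeper.
- bin_pull (a point): Centre of the brass ball pull (24 mm across) on top of the middle of the bin's front panel; when shut 152 mm above the table, 140 mm above the hinge line and 6 mm behind it. It moves with the bin. The panel is 12 mm thick, 310 mm wide; its top edge is 28 mm below this centre.
- bin_hinge (a point): Middle of the bin's hinge line (runs along chest y) at the lower front edge of the bin, 12 mm above the table; does not move with the bin. A bin point x behind and z above it when shut lies x cos q - z sin q behind and x sin q + z cos q above when the bin is tilted by q.
- mat: Grey felt mat, 230 (its x) x 220 (its y) x 3 mm, fixed to the table; origin at the centre of its underside.
- stamp_red: Hand stamp, red handle and band, 0.12 kg: wood block 46 x 46 x 30 mm (z 0 to 30), round handle 24 mm across above it (z 30 to 90); origin at the centre of its underside, z along the handle. Starts handle up in one of four pockets along the back of the bin, 70 mm apart, with a few mm of play, and tilts with the bin; walls 36 mm, front lip 28 mm above the pocket floor. May be absent.
- stamp_green: Hand stamp, green handle and band, 0.12 kg: wood block 46 x 46 x 30 mm (z 0 to 30), round handle 24 mm across above it (z 30 to 90); origin at the centre of its underside, z along the handle. Starts handle up in one of four pockets along the back of the bin, 70 mm apart, with a few mm of play, and tilts with the bin; walls 36 mm, front lip 28 mm above the pocket floor. May be absent.
- stamp_white: Hand stamp, white handle and band, 0.12 kg: wood block 46 x 46 x 30 mm (z 0 to 30), round handle 24 mm across above it (z 30 to 90); origin at the centre of its underside, z along the handle. Starts handle up in one of four pockets along the back of the bin, 70 mm apart, with a few mm of play, and tilts with the bin; walls 36 mm, front lip 28 mm above the pocket floor. May be absent.
- stamp_blue: Hand stamp, blue handle and band, 0.12 kg: wood block 46 x 46 x 30 mm (z 0 to 30), round handle 24 mm across above it (z 30 to 90); origin at the centre of its underside, z along the handle. Starts handle up in one of four pockets along the back of the bin, 70 mm apart, with a few mm of play, and tilts with the bin; walls 36 mm, front lip 28 mm above the pocket floor. May be absent.
- ink_pad: Black and red ink pad, 60 x 90 x 18 mm, loose bystander; origin at the centre of its underside.
- mug: White mug, 80 mm across, 90 mm tall, loose bystander; origin at the centre of its underside.
- glue: White glue bottle with an orange cap, 44 mm across, 120 mm tall, loose bystander; origin at the centre of its underside.
- spool: Red ribbon spool, 60 mm across, 62 mm tall, loose bystander; origin at the centre of its underside.
- keepsake_block: Cream wooden cube, 75 mm, loose bystander; origin at the centre of its underside.

How it is judged (in metres and radians):
On the way, in this order (a step that is already met when the one before it is completed fails the run):
1. the bolt is drawn and its handle rests down in the open notch (value of joint bolt above 0.041 m and value of joint bolt_handle below 0.12 rad), for 0.2 s.
2. the bin is tipped forward (tilt above 0.5 rad) (value of joint bin above 0.5 rad), for 0.2 s.
3. every stamp stands upright on the mat, let go (x of stamp_red in the frame of mat between -0.105 and 0.105 m and y of stamp_red in the frame of mat between -0.1 and 0.1 m and z of stamp_red in the frame of mat between -0.002 and 0.008 m and angle between each of stamp_red, stamp_green, stamp_white, stamp_blue's own z axis and vertical below 0.12 rad and x of stamp_green in the frame of mat between -0.105 and 0.105 m and y of stamp_green in the frame of mat between -0.1 and 0.1 m and z of stamp_green in the frame of mat between -0.002 and 0.008 m and x of stamp_white in the frame of mat between -0.105 and 0.105 m and y of stamp_white in the frame of mat between -0.1 and 0.1 m and z of stamp_white in the frame of mat between -0.002 and 0.008 m and x of stamp_blue in the frame of mat between -0.105 and 0.105 m and y of stamp_blue in the frame of mat between -0.1 and 0.1 m and z of stamp_blue in the frame of mat between -0.002 and 0.008 m and contact force between each of stamp_red, stamp_green, stamp_white, stamp_blue and the fingers below 0.1 N), for 0.2 s.
4. the bin is shut again (tilt below 0.03 rad) (value of joint bin below 0.03 rad), for 0.2 s.
5. the bolt is home with its handle down in the home notch (value of joint bolt below 0.009 m and value of joint bolt_handle below 0.12 rad), for 0.2 s.
At the end, for the whole second after the job is handed in: All stamps stand upright (within 0.12 rad) on the grey felt mat, centres within 105 mm (mat x) and 100 mm (mat y) of the mat's centre, let go and at rest; the bin is shut (below 0.03 rad); the bolt is home (below 9 mm) with its handle down in the notch (below 0.12 rad) (all of step 3 and all of step 5 and value of joint bin below 0.03 rad and linear speed of each of stamp_red, stamp_green, stamp_white, stamp_blue below 0.02 m/s); the robot touches nothing.
It fails at once if a bystander (ink pad, mug, glue, spool, cream cube) was moved more than 40 mm (distance of any of ink_pad, mug, glue, spool, keepsake_block from where it was at the start of the episode above 0.04 m).
Of stamp_red, stamp_green, stamp_white, stamp_blue only 2 to 4 are there at a start; the rules pass over those that are not, and their reading is None.
At some moment in a run one of stamp_red, stamp_green, stamp_white, stamp_blue may be knocked a few centimetres aside while the robot is not near it.
Once in a run the grip may slacken for a moment while it holds something.
It also fails if it takes over 210 s, if anything falls off the work surface, if the arm or the gripper's body presses on something with over 40 N, if the wrist force passes 120 N, or if a joint passes its speed limit or range.

## Working session

There is one attempt and no reset: what is moved stays moved. The work goes in short steps, Python scripts to look and compute and a tool call to move; the robot and the scene stay as the last step left them, time stands still between calls to the robot, and variables do not carry over. Pictures are saved under pics/ and viewed, and the job is handed in when it is done.

Besides the shell and the picture viewer there is one more tool, called as name(argument=value, ...), one argument or row to a line, values as JSON. send_rows: Moves the arm, as the interface text tells. Its arguments: {"type":"object","properties":{"moves":{"type":"array","items":{"type":"number"}}},"required":["moves"]}

```bash
mkdir -p pics; ls; cat > h.py <<'E'
import numpy as np, cv2
from rig import read_state, capture, hand_in
def cap(n,f):
    c=capture(n); p=c["pixels"]; cv2.imwrite("pics/"+f,cv2.cvtColor(p,cv2.COLOR_RGB2BGR)); 
    import pickle; pickle.dump(c,open("pics/"+f+".pkl","wb")); return c
def K(c):
    f=c["pixels"].shape[0]/2/np.tan(np.radians(c["vertical_fov"])/2)
    return np.array([[f,0,c["cx"]],[0,f,c["cy"]],[0,0,1.]])
def ray(c,u,v):
    R=cv2.Rodrigues(np.array(c["rvec"],float))[0]; t=np.array(c["tvec"],float).ravel()
    d=R.T@np.linalg.inv(K(c))@np.array([u,v,1.]); o=-R.T@t
    return o,d/np.linalg.norm(d)
def atz(c,u,v,z):
    o,d=ray(c,u,v); return o+d*(z-o[2])/d[2]
def proj(c,p):
    return cv2.projectPoints(np.array(p,float).reshape(-1,3),np.array(c["rvec"],float),np.array(c["tvec"],float),K(c),None)[0].reshape(-1,2)
def tri(obs):
    A=0;b=0
    for c,u,v in obs:
        o,d=ray(c,u,v); M=np.eye(3)-np.outer(d,d); A=A+M;b=b+M@o
    return np.linalg.solve(A,b)
def load(f):
    import pickle; return pickle.load(open("pics/"+f+".pkl","rb"))
def st():
    s=read_state(); print(s["time_s"],"pos",np.round(s["position"],4),"F",np.round(s["force"],1),"open",round(s["opening"],3)); print(np.round(s["tcp_rot"],3)); print(np.round(s["joint_positions"],1)); return s
E
python3 - <<'E'
from h import *
st()
for n in ["scene","top","wrist"]:
    c=cap(n,n+"0.png"); print(n,c["vertical_fov"],c["cx"],c["cy"],np.round(ray(c,256,192),3))
E
```

```text
pics
0.0 pos [0.1818 0.5971 0.1889] F [ 0.2  0.3 -0.1] open 1.003
[[-0.957  0.291 -0.001]
 [ 0.291  0.957 -0.002]
 [ 0.    -0.002 -1.   ]]
[ 62.8  30.3  82.2  -0.   67.7 -10.2]
scene 42.02931562783296 249.9472766773396 193.60407209704687 [[ 1.603 -0.069  1.04 ]
 [-0.749  0.027 -0.663]]
top 53.06873082576414 256.68147271272534 194.99305858897813 [[ 0.5   -0.03   1.392]
 [ 0.072 -0.02  -0.997]]
wrist 66.91920305458198 257.8535464094452 190.21169411004254 [[ 0.11   0.62   0.385]
 [ 0.266 -0.089 -0.96 ]]
```

View pics/scene0.png

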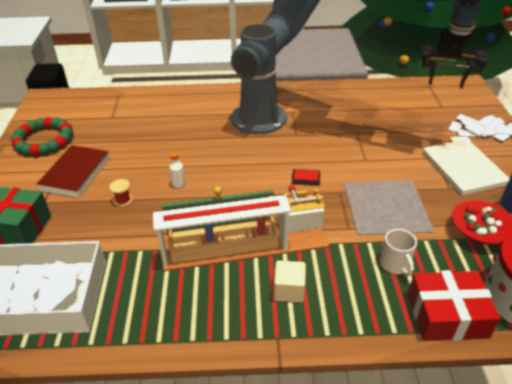

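View pics/top0.png

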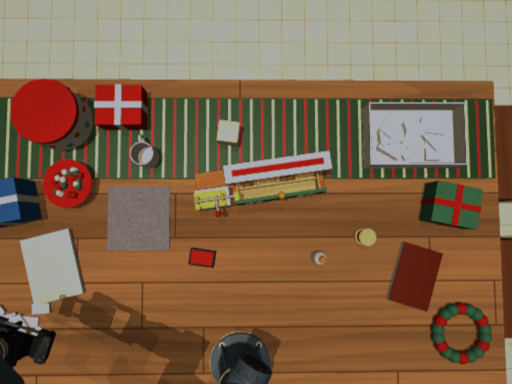

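View pics/wrist0.png

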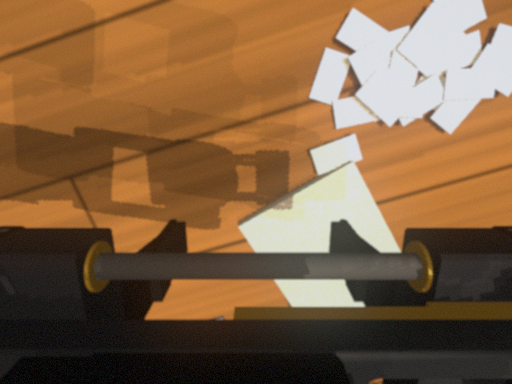

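```bash
python3 - <<'E'
from h import *
a=cv2.imread("pics/top0.png")[140:270,95:345]; cv2.imwrite("pics/z1.png",cv2.resize(a,None,fx=3.2,fy=3.2,interpolation=cv2.INTER_CUBIC))
a=cv2.imread("pics/scene0.png")[160:275,145:335]; cv2.imwrite("pics/z2.png",cv2.resize(a,None,fx=4.2,fy=4.2,interpolation=cv2.INTER_CUBIC))
E
```

```text
(no output)
```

View pics/z1.png

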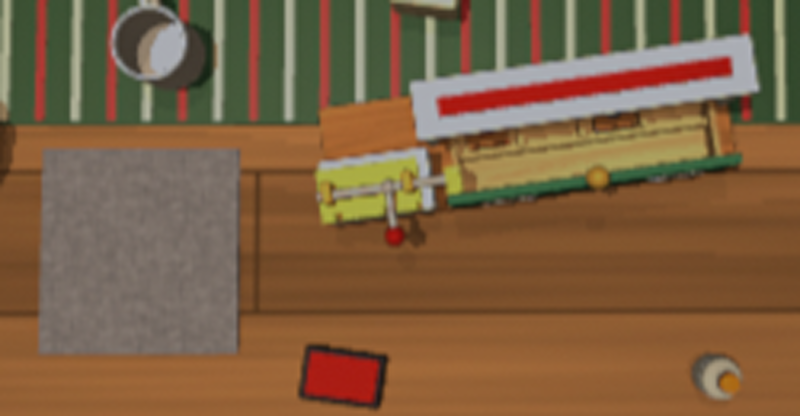

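View pics/z2.png

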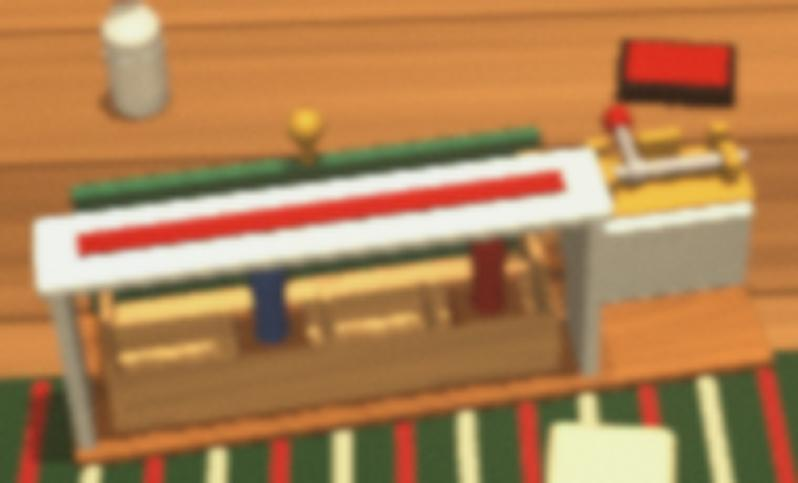

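```bash
python3 - <<'E'
from h import *
T=load("top0.png");S=load("scene0.png")
z1=lambda u,v:(95+(u+.5)/3.2-.5,140+(v+.5)/3.2-.5)
z2=lambda u,v:(145+(u+.5)/4.2-.5,160+(v+.5)/4.2-.5)
def both(n,a,b): 
    p=tri([(T,*z1(*a)),(S,*z2(*b))]); print(n,np.round(p,4), proj(T,p)-z1(*a), proj(S,p)-z2(*b)); return p
both("knob",(395,235),(617,118)); both("pull",(598,177),(305,123))
for z in(.152,): print(atz(T,*z1(598,177),z))
print(atz(T,*z1(395,235),.097))
cs=[atz(T,*z1(*p),.16) for p in [(411,83),(752,36),(758,90),(417,138)]]
print(np.round(cs,4))
for i in range(4): d=cs[(i+1)%4]-cs[i]; print(np.linalg.norm(d),np.degrees(np.arctan2(d[1],d[0])))
for p in [(42,148),(240,150),(238,354),(38,353)]: print("mat",np.round(atz(T,*z1(*p),.003),4))
for n,p,z in [("ink",(343,376),.018),("glue",(717,378),.12),("mug",(150,43),.09)]: print(n,atz(T,*z1(*p),z))
E
```

```text
knob [0.5224 0.0722 0.0958] [[-0.00986049 -0.00057856]] [[-0.01151796  0.0006278 ]]
pull [ 0.5795 -0.1372  0.1507] [[1.93043861e-03 5.90569130e-07]] [[2.30650308e-03 8.10133510e-05]]
[ 0.57942907 -0.13703648  0.152     ]
[0.52242108 0.07211238 0.097     ]
[[ 0.6742  0.0515  0.16  ]
 [ 0.722  -0.2941  0.16  ]
 [ 0.6668 -0.2993  0.16  ]
 [ 0.6186  0.0454  0.16  ]]
0.34889324896139323 -82.11761186884696
0.05544656401625272 -174.58889735654444
0.3480655034280963 97.97011059334011
0.05594972606458301 6.281955786048541
mat [0.623  0.4758 0.003 ]
mat [0.6204 0.2542 0.003 ]
mat [0.3919 0.254  0.003 ]
mat [0.3942 0.4754 0.003 ]
ink [0.36835829 0.13522013 0.018     ]
glue [ 0.3739035  -0.26086903  0.12      ]
mug [0.72699049 0.33277067 0.09      ]
```

send_rows(
  moves=[0,0,1.55,2.1,-3.3,0,0,0,0,1.55,2.1,-3.3,0,0,0,0,1.55,2.1,-3.3,0,0,0,0,1.55,2.1,-3.3,0,0,0,0,1.55,2.1,-3.3,0,0,0,0,1.55,2.1,-3.3,0,0,0,0,1.55,2.1,-3.3,0,0,0,0,1.55,2.1,-3.3,0,0,0,0,1.55,2.1,-3.3,0,0,0,0,1.55,2.1,-3.3,0,0,0,0,1.55,2.1,-3.3,0,0,0,0,1.55,2.1,-3.3,0,0,0,0,1.55,2.1,-3.3,0,0,0,0,1.55,2.1,-3.3,0,0,0,0,1.55,2.1,-3.3,0,0,0,0,1.55,2.1,-3.3,0,0,0,0,0,0,0,0,0,0,0,0,0,0,0,0],
)

```text
time_s: 1.95
position: [0.518, 0.0692, 0.1894]
tcp_rot: [[-0.991, -0.134, -0.001], [-0.134, 0.991, 0.0], [0.001, 0.001, -1.0]]
force: [0.2, 1.3, 0.1]
opening: 0.499
```

```bash
python3 - <<'E'
from h import *
st()
c=cap("wrist","w1.png")
P=np.array([.522,.072,.097]);print(proj(c,P))
cap("top","t1.png")
E
```

```text
1.95 pos [0.518  0.0692 0.1894] F [0.2 1.3 0.1] open 0.499
[[-0.991 -0.134 -0.001]
 [-0.134  0.991  0.   ]
 [ 0.001  0.001 -1.   ]]
[  -4.7   22.4   96.7    0.    61.  -102.4]
[[259.83072181 187.74728117]]
```

View pics/w1.png

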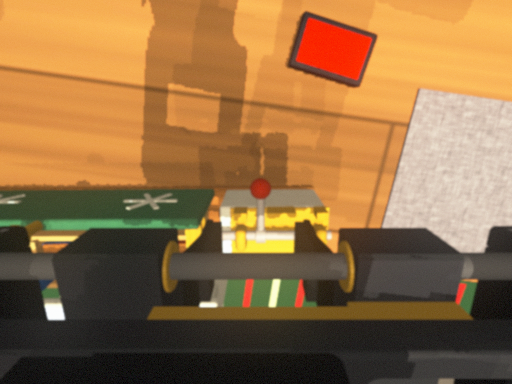

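send_rows(
  moves=[0,0,0,0.4,0.3,-2,0,0,0,0,0,0,-3,0,0,0,0,0,0,-3,0,0,0,0,0,0,-2,0,0,0,0,0,0,-1.1,0,0,0,0,0,0,0,0,0,0,0,0,0,0,-1,0,0,0,0,0,0,-1,0,0,0,0,0,0,-1,0,0,0,0,0,0,-1,0,0,0,0,0,0,-1],
)

```text
time_s: 3.15
position: [0.5224, 0.0728, 0.0793]
tcp_rot: [[-0.991, -0.136, 0.001], [-0.136, 0.991, -0.0], [-0.001, -0.0, -1.0]]
force: [-0.6, -0.4, -0.2]
opening: 0.13
```

send_rows(
  moves=[0,0,0,0,0,0,-1,0,0,0,0,0,0,-1],
)

```text
time_s: 3.35
position: [0.5222, 0.0728, 0.0789]
tcp_rot: [[-0.991, -0.137, 0.0], [-0.137, 0.991, -0.0], [-0.0, -0.0, -1.0]]
force: [-0.6, -0.9, 0.6]
opening: 0.019
```

```bash
python3 - <<'E'
from h import *
st()
c=cap("wrist","w2.png")
cap("top","t2.png")
s=cap("scene","s2.png")["pixels"][150:270,230:370]
t=cv2.imread("pics/t2.png")[150:270,160:300]
w=cv2.imread("pics/w2.png")[100:340,100:400]
a=np.hstack([cv2.resize(x,(400,300)) for x in (cv2.cvtColor(s,4),t)]); cv2.imwrite("pics/m2.png",np.vstack([a,cv2.resize(w,(800,300))]))
E
```

```text
3.35 pos [0.5222 0.0728 0.0789] F [-0.6 -0.9  0.6] open 0.019
[[-0.991 -0.137  0.   ]
 [-0.137  0.991 -0.   ]
 [-0.    -0.    -1.   ]]
[  -4.2   32.2  101.9   -0.    45.9 -102.1]
```

View pics/m2.png

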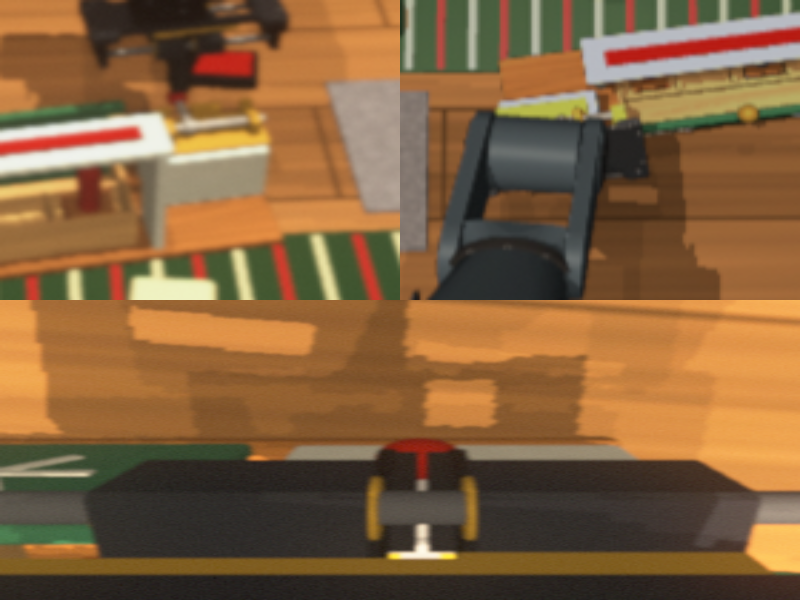

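```bash
python3 - <<'E'
from h import *
w=cv2.imread("pics/w2.png")[140:260,180:340]
cv2.imwrite("pics/m3.png",cv2.resize(w,(800,600),interpolation=cv2.INTER_CUBIC))
s=cv2.imread("pics/s2.png")[150:220,250:350]
cv2.imwrite("pics/m4.png",cv2.resize(s,(800,560),interpolation=cv2.INTER_CUBIC))
c=load("w2.png"); s=load("s2.png")
for p in [[.522,.072,.097],[.5222,.0728,.0789],[.5735,.0793,.097]]: print(proj(c,p),proj(s,p))
E
```

```text
[[256.44432688 225.50177712]] [[291.42979772 187.28992306]]
[[257.62507444 216.05453478]] [[291.46964969 192.04206721]]
[[256.72388209 293.58751416]] [[295.80444128 199.24829362]]
```

View pics/m3.png

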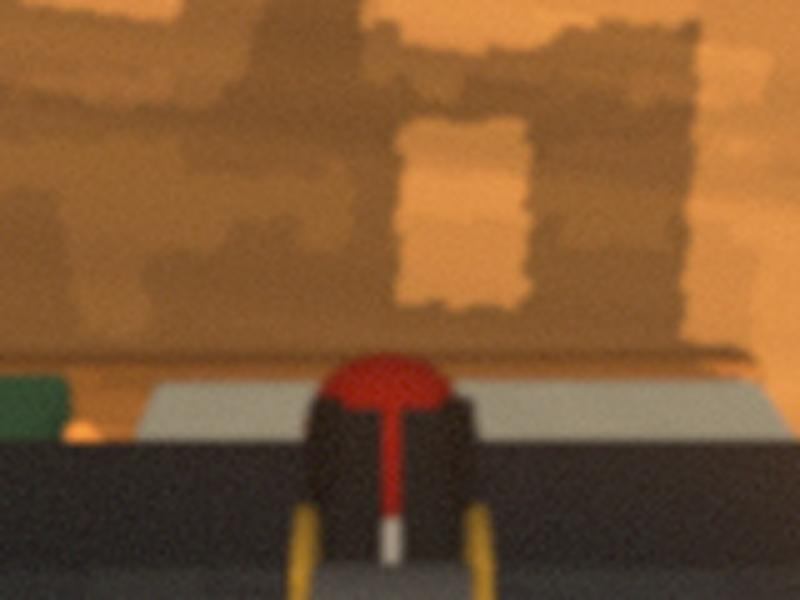

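View pics/m4.png

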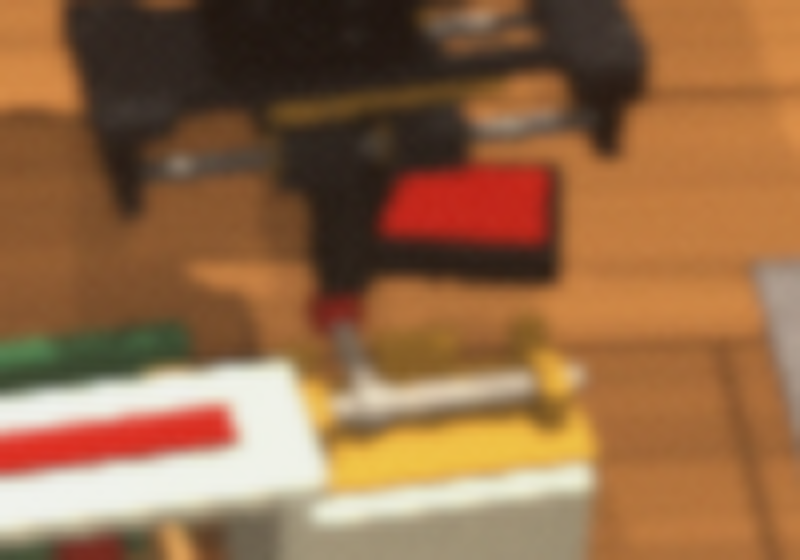

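send_rows(
  moves=[0,0,0,0,0,0,0.2,0,0,0,0,0,0,0.2,0,0,0,0,0,0,0.2,0,0,0,0,0,0,0.2,0,0,0,0,0,0,0.2,0,0,0,0,0,0,0.2],
)

```text
time_s: 4.1
position: [0.5222, 0.0729, 0.0789]
tcp_rot: [[-0.991, -0.137, 0.0], [-0.137, 0.991, 0.0], [-0.0, 0.0, -1.0]]
force: [-0.3, 0.3, -0.4]
opening: 0.462
```

```bash
python3 - <<'E'
from h import *
st()
cap("wrist","w3.png"); cap("scene","s3.png")
w=cv2.imread("pics/w3.png")[140:260,180:340]
s=cv2.imread("pics/s3.png")[150:220,250:350]
cv2.imwrite("pics/m3.png",np.vstack([cv2.resize(x,(420,300),interpolation=cv2.INTER_CUBIC) for x in (w,s)]))
E
```

```text
4.1 pos [0.5222 0.0729 0.0789] F [-0.3  0.3 -0.4] open 0.462
[[-0.991 -0.137  0.   ]
 [-0.137  0.991  0.   ]
 [-0.     0.    -1.   ]]
[  -4.2   32.2  101.9    0.    45.9 -102.1]
```

View pics/m3.png

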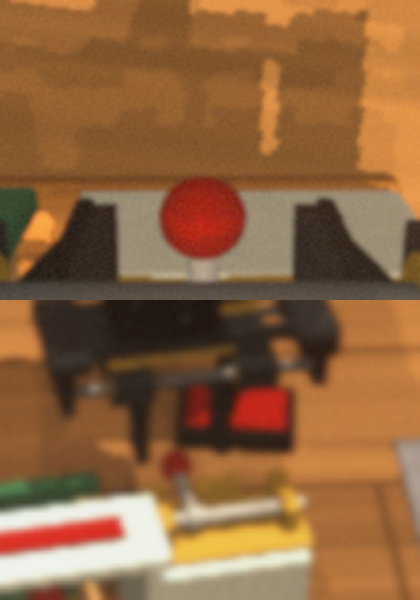

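```bash
python3 - <<'E'
from h import *
w=load("w3.png"); s=load("s3.png")
ex=np.array([.990,.137,0]);ey=np.array([-.137,.99,0]);P=np.array([.5222,.0729,0])
for z in(.0789,.09,.1,.11):
  for dx in(-.0095,.0095):
    for o in(-.02,.02): p=P+ex*dx+ey*o+[0,0,z]; print(z,dx,o,proj(w,p).round(1),proj(s,p).round(1))
for f,(x0,x1,y0,y1) in {"w3.png":(180,340,160,260),"s3.png":(265,325,165,205)}.items():
    a=cv2.imread("pics/"+f)[y0:y1,x0:x1]; cv2.imwrite("pics/zz_"+f,cv2.resize(a,None,fx=(5 if f[0]=="w" else 13),fy=(5 if f[0]=="w" else 13),interpolation=cv2.INTER_CUBIC))
E
```

```text
0.0789 -0.0095 -0.02 [[229.6 203.6]] [[284.  190.8]]
0.0789 -0.0095 0.02 [[285.8 203.6]] [[297.4 189.1]]
0.0789 0.0095 -0.02 [[230.2 228.3]] [[285.5 195.1]]
0.0789 0.0095 0.02 [[285.1 228.4]] [[299.  193.3]]
0.09 -0.0095 -0.02 [[228.  208.8]] [[284.2 187.9]]
0.09 -0.0095 0.02 [[287.3 208.9]] [[297.6 186.2]]
0.09 0.0095 -0.02 [[228.8 234.7]] [[285.6 192.2]]
0.09 0.0095 0.02 [[286.5 234.8]] [[299.2 190.4]]
0.1 -0.0095 -0.02 [[226.5 214.1]] [[284.3 185.3]]
0.1 -0.0095 0.02 [[288.8 214.2]] [[297.8 183.6]]
0.1 0.0095 -0.02 [[227.3 241.2]] [[285.7 189.5]]
0.1 0.0095 0.02 [[288.  241.2]] [[299.4 187.8]]
0.11 -0.0095 -0.02 [[224.8 219.9]] [[284.4 182.6]]
0.11 -0.0095 0.02 [[290.5 220. ]] [[297.9 180.9]]
0.11 0.0095 -0.02 [[225.7 248.2]] [[285.8 186.9]]
0.11 0.0095 0.02 [[289.6 248.3]] [[299.5 185.2]]
```

View pics/zz_s3.png

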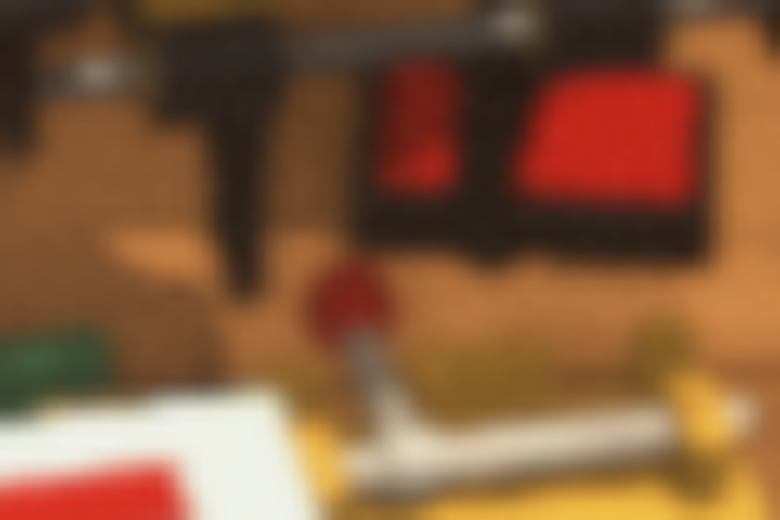

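View pics/zz_w3.png

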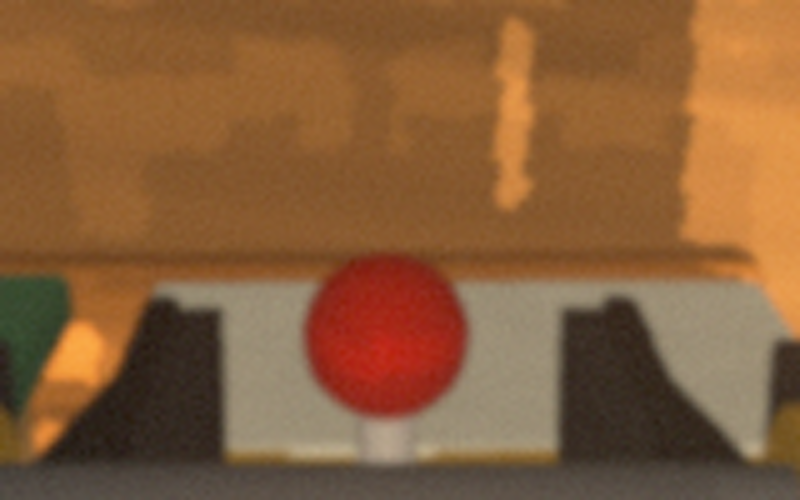

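```bash
python3 - <<'E'
from h import *
w=load("w3.png"); w1=load("w1.png"); T=load("top0.png")
P=np.array([.522,.072,.097]); d=np.array([-.137,.99,0])*.011
print(proj(w,[P-d,P,P+d]))
z1=lambda u,v:(95+(u+.5)/3.2-.5,140+(v+.5)/3.2-.5)
pts=[atz(T,*z1(*p),z) for p,z in [((38,353),.003),((238,354),.003),((306,346),.018),((386,354),.018),((378,406),.018),((300,396),.018)]]
print(np.round(pts,3)); print(proj(w1,pts).round(1))
c=capture("wrist"); print(c["tvec"],ray(c,256,192)[0], read_state()["position"])
E
```

```text
[[239.67866761 225.55603412]
 [256.34631632 225.57074423]
 [273.01348925 225.58545391]]
[[0.394 0.475 0.003]
 [0.392 0.254 0.003]
 [0.401 0.176 0.018]
 [0.392 0.088 0.018]
 [0.335 0.097 0.018]
 [0.347 0.182 0.018]]
[[586.6 113.7]
 [418.6  86.9]
 [359.8  85. ]
 [288.   65.9]
 [303.9  12.7]
 [376.1  35.5]]
[-2.60564426e-04 -5.09993454e-01  1.40128315e-01] [0.44750873 0.06262483 0.27485161] [0.52214792 0.07285847 0.07885577]
```

send_rows(
  moves=[0,0,0,0,0,-1,0.2,0,0,0,0,0,-1,0.2,0,0,0,0,0,0,0.2,0,0,0,0,0,0,0.2],
)

```text
time_s: 4.65
position: [0.5215, 0.0729, 0.0581]
tcp_rot: [[-0.991, -0.137, -0.002], [-0.137, 0.991, 0.0], [0.002, 0.0, -1.0]]
force: [0.5, 0.1, -0.4]
opening: 0.596
```

```bash
python3 - <<'E'
from h import *
st()
cap("wrist","w4.png"); cap("scene","s4.png")
for f,(x0,x1,y0,y1) in {"w4.png":(180,340,160,260),"s4.png":(265,325,165,205)}.items():
    a=cv2.imread("pics/"+f)[y0:y1,x0:x1]; cv2.imwrite("pics/zz_"+f,cv2.resize(a,None,fx=(5 if f[0]=="w" else 13),fy=(5 if f[0]=="w" else 13),interpolation=cv2.INTER_CUBIC))
E
```

```text
4.65 pos [0.5215 0.0729 0.0581] F [ 0.5  0.1 -0.4] open 0.596
[[-0.991 -0.137 -0.002]
 [-0.137  0.991  0.   ]
 [ 0.002  0.    -1.   ]]
[  -4.2   34.3  102.6   -0.    43.2 -102.1]
```

View pics/zz_s4.png

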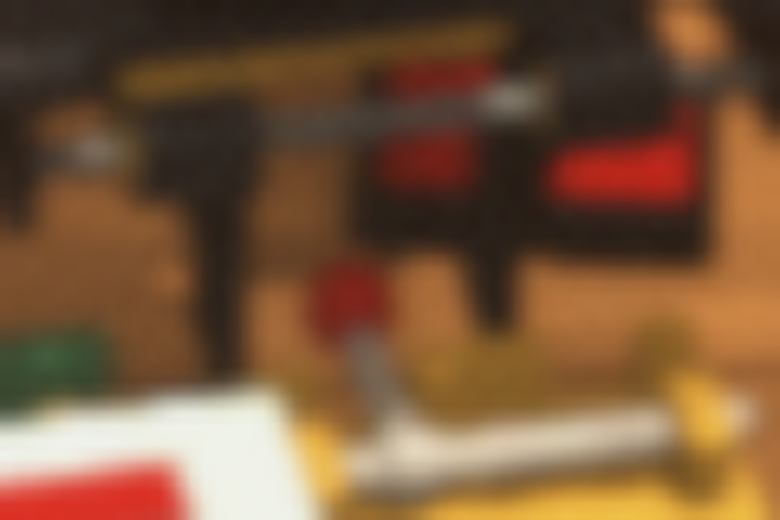

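View pics/zz_w4.png

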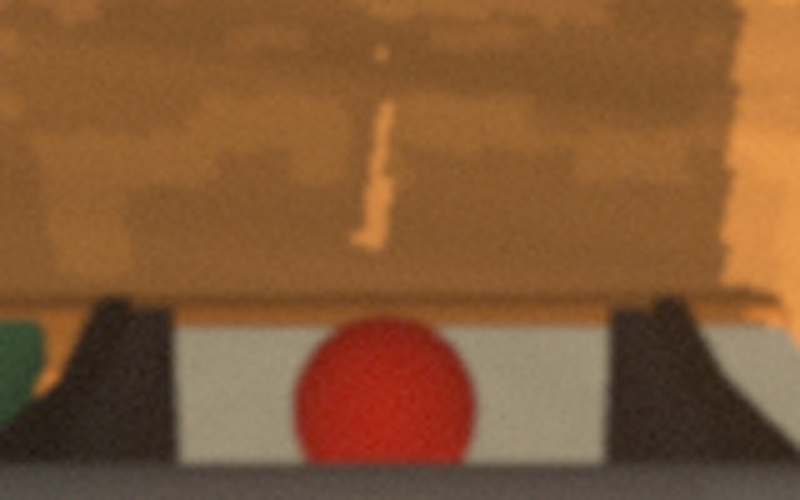

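send_rows(
  moves=[0,0,0,0.1,0,-1,0.2,0,0,0,0,0,0,-1,0,0,0,0,0,0,-1,0,0,0,0,0,0,-1,0,0,0,0,0,0,-1,0,0,0,0,0,0,-1,0,0,0,0,0,0,-1,0,0,0,0,0,0,-1],
)

```text
time_s: 5.55
position: [0.5233, 0.0728, 0.049]
tcp_rot: [[-0.991, -0.137, 0.0], [-0.137, 0.991, -0.0], [-0.0, -0.0, -1.0]]
force: [0.3, -0.3, 0.6]
opening: 0.229
```

```bash
python3 - <<'E'
from h import *
st()
cap("wrist","w5.png"); cap("scene","s5.png")
w=cv2.imread("pics/w5.png")[140:260,180:340]
s=cv2.imread("pics/s5.png")[150:220,250:350]
cv2.imwrite("pics/m5.png",np.vstack([cv2.resize(x,(420,300),interpolation=cv2.INTER_CUBIC) for x in (w,s)]))
E
```

```text
5.55 pos [0.5233 0.0728 0.049 ] F [ 0.3 -0.3  0.6] open 0.229
[[-0.991 -0.137  0.   ]
 [-0.137  0.991 -0.   ]
 [-0.    -0.    -1.   ]]
[  -4.2   35.2  102.8   -0.    42.  -102.1]
```

View pics/m5.png

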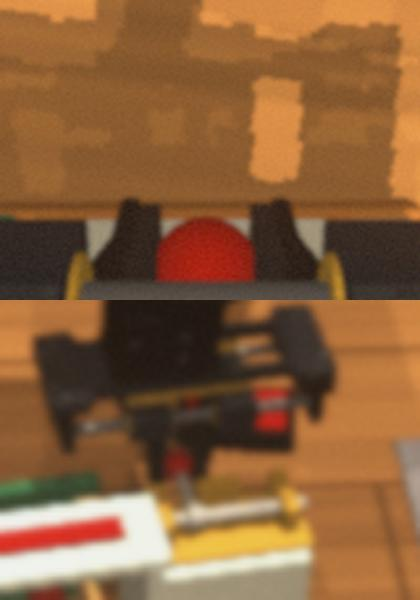

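send_rows(
  moves=[0,0,0,0.05,0.01,0.52,-1,0,0,0,0.05,0.01,0.52,-1,0,0,0,0.15,0.02,0.5,-1,0,0,0,0.15,0.02,0.5,-1,0,0,0,0.25,0.03,0.46,-1,0,0,0,0.25,0.04,0.46,-1,0,0,0,0.33,0.05,0.4,-1,0,0,0,0.33,0.05,0.4,-1,0,0,0,0.4,0.06,0.33,-1,0,0,0,0.4,0.06,0.33,-1,0,0,0,0,0,0,-1,0,0,0,0,0,0,-1],
)

```text
time_s: 6.85
position: [0.5467, 0.0764, 0.0933]
tcp_rot: [[-0.991, -0.137, -0.0], [-0.137, 0.991, -0.0], [0.0, -0.0, -1.0]]
force: [-3.1, -0.8, 1.3]
opening: 0.234
```

```bash
python3 - <<'E'
from h import *
st()
cap("wrist","w6.png"); cap("scene","s6.png")
w=cv2.imread("pics/w6.png")[140:260,180:340]
s=cv2.imread("pics/s6.png")[150:220,250:350]
cv2.imwrite("pics/m5.png",np.vstack([cv2.resize(x,(420,300),interpolation=cv2.INTER_CUBIC) for x in (w,s)]))
E
```

```text
6.85 pos [0.5467 0.0764 0.0933] F [-3.1 -0.8  1.3] open 0.234
[[-0.991 -0.137 -0.   ]
 [-0.137  0.991 -0.   ]
 [ 0.    -0.    -1.   ]]
[  -3.6   32.3   97.7   -0.    49.9 -101.5]
```

View pics/m5.png

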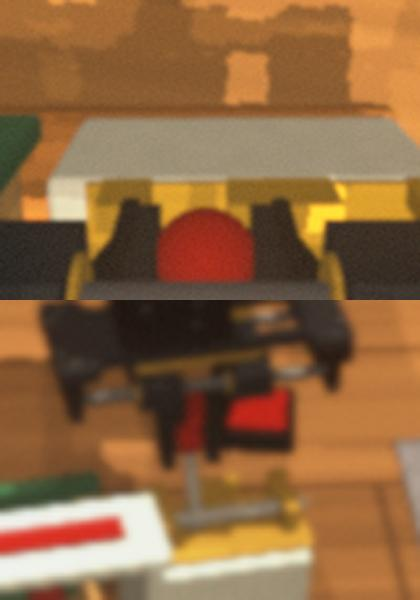

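send_rows(
  moves=[0,0,0,-0.07,0.485,0,-1,0,0,0,-0.07,0.485,0,-1,0,0,0,-0.07,0.485,0,-1,0,0,0,-0.07,0.485,0,-1,0,0,0,-0.07,0.485,0,-1,0,0,0,-0.07,0.485,0,-1,0,0,0,-0.07,0.485,0,-1,0,0,0,-0.07,0.485,0,-1,0,0,0,-0.06,0.485,0,-1,0,0,0,-0.06,0.485,0,-1,0,0,0,0,0,0,-1,0,0,0,0,0,0,-1],
)

```text
time_s: 8.15
position: [0.5407, 0.1223, 0.0933]
tcp_rot: [[-0.99, -0.139, 0.001], [-0.139, 0.99, -0.005], [-0.0, -0.005, -1.0]]
force: [-0.4, -9.8, 1.6]
opening: 0.235
```

```bash
python3 - <<'E'
from h import *
st()
cap("wrist","w6.png"); cap("scene","s6.png")
w=cv2.imread("pics/w6.png")[140:260,180:340]
s=cv2.imread("pics/s6.png")[150:220,250:350]
cv2.imwrite("pics/m5.png",np.vstack([cv2.resize(x,(420,300),interpolation=cv2.INTER_CUBIC) for x in (w,s)]))
E
```

```text
8.15 pos [0.5407 0.1223 0.0933] F [-0.4 -9.8  1.6] open 0.235
[[-0.99  -0.139  0.001]
 [-0.139  0.99  -0.005]
 [-0.    -0.005 -1.   ]]
[  1.4  32.5  97.4  -0.4  50.1 -96.4]
```

View pics/m5.png

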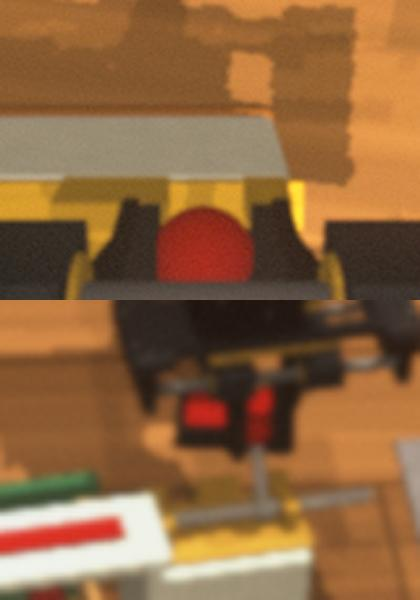

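send_rows(
  moves=[0,0,0,-0.4,-0.1,-0.33,-1,0,0,0,-0.4,-0.1,-0.33,-1,0,0,0,-0.33,-0.05,-0.4,-1,0,0,0,-0.33,-0.05,-0.4,-1,0,0,0,-0.25,-0.03,-0.46,-1,0,0,0,-0.25,-0.04,-0.46,-1,0,0,0,-0.15,-0.02,-0.5,-1,0,0,0,-0.15,-0.02,-0.5,-1,0,0,0,-0.05,-0.01,-0.52,-1,0,0,0,-0.05,-0.01,-0.52,-1,0,0,0,0,0,0,-1,0,0,0,0,0,0,-1],
)

```text
time_s: 9.45
position: [0.5182, 0.119, 0.0492]
tcp_rot: [[-0.99, -0.138, 0.003], [-0.138, 0.99, -0.002], [-0.003, -0.003, -1.0]]
force: [0.1, -8.0, 2.3]
opening: 0.232
```

```bash
python3 - <<'E'
from h import *
st()
cap("wrist","w6.png"); cap("scene","s6.png")
w=cv2.imread("pics/w6.png")[140:260,180:340]
s=cv2.imread("pics/s6.png")[150:220,250:350]
cv2.imwrite("pics/m5.png",np.vstack([cv2.resize(x,(420,300),interpolation=cv2.INTER_CUBIC) for x in (w,s)]))
E
```

```text
9.45 pos [0.5182 0.119  0.0492] F [ 0.1 -8.   2.3] open 0.232
[[-0.99  -0.138  0.003]
 [-0.138  0.99  -0.002]
 [-0.003 -0.003 -1.   ]]
[  1.   35.3 102.4  -0.2  42.1 -96.8]
```

View pics/m5.png

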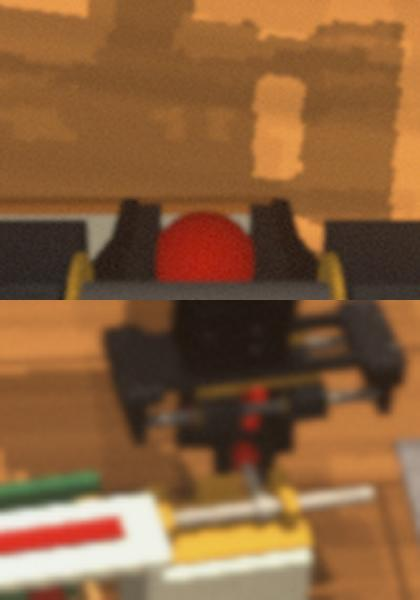

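send_rows(
  moves=[0,0,0,0,-0.2,0,0,0,0,0,0,0,0,0,0,0,0,0,0,0,0,0,0,0,0,0,0,0,0,0,0,0,0,0,0,0,0,0,0,0,0,0,0,0,0,0,0,2,0,0,0,0,0,0,4,0,0,0,0,0,0,4,0,0,0,0,0,0,4,0,0,0,0,0,0,0,0],
)

```text
time_s: 10.65
position: [0.5206, 0.1188, 0.1944]
tcp_rot: [[-0.991, -0.137, 0.013], [-0.137, 0.991, 0.0], [-0.012, -0.001, -1.0]]
force: [0.2, -0.5, -0.9]
opening: 0.5
```

```bash
python3 - <<'E'
from h import *
st()
w=cap("wrist","w7.png"); s=cap("scene","s7.png")
for f,n in (("w7.png",w),("s7.png",s)):
    a=cv2.imread("pics/"+f).astype(int); m=((a[...,2]>110)&(a[...,1]<50)&(a[...,0]<60)).astype(np.uint8)
    k,l,stt,ce=cv2.connectedComponentsWithStats(m)
    for i in range(1,k):
        if stt[i,4]>15: print(f,stt[i],ce[i].round(1))
a=cv2.imread("pics/w7.png")[:,:]; 
s=cv2.imread("pics/s7.png")[150:220,250:350]
cv2.imwrite("pics/m5.png",np.vstack([a,cv2.resize(s,(512,200))]))
E
```

```text
10.65 pos [0.5206 0.1188 0.1944] F [ 0.2 -0.5 -0.9] open 0.5
[[-0.991 -0.137  0.013]
 [-0.137  0.991  0.   ]
 [-0.012 -0.001 -1.   ]]
[  0.9  22.6  95.4   0.   61.3 -97. ]
w7.png [ 254    6   75   63 2989] [290.4  37.7]
w7.png [249 168  20  18 267] [258.1 176.3]
w7.png [469 285   8  29  52] [472.3 300.3]
w7.png [ 46 310  19  11 177] [ 55.2 315.3]
s7.png [504   7   7   6  31] [506.9   9. ]
s7.png [ 44 118   6   8  41] [ 46.7 121.6]
s7.png [ 60 123  11   6  24] [ 64.8 125.1]
s7.png [ 21 125   9   7  42] [ 25.7 127.6]
s7.png [ 56 137  10   8  56] [ 60.6 140.2]
s7.png [ 12 138  11   8  35] [ 15.4 140.8]
s7.png [ 30 145   9   9  67] [ 33.9 149. ]
s7.png [  39  146   68   44 1577] [ 72.6 167.7]
s7.png [294 170  25  11 227] [305.8 175. ]
s7.png [305 184   6   5  20] [307.2 185.6]
s7.png [  0 188  32  25 240] [ 12.6 201.9]
s7.png [ 452  201   60   71 1603] [486.6 227.2]
s7.png [166 216  13   3  20] [171.2 217. ]
s7.png [259 218   5   8  25] [261.1 220.7]
s7.png [473 252  12  21  47] [479.1 262.3]
s7.png [152 254   4  16  36] [153.4 261. ]
s7.png [453 271  32  17 418] [469.  279.5]
s7.png [414 272  32  19 445] [428.8 281. ]
s7.png [465 299  35  24 581] [482.1 309.9]
s7.png [423 301  37  23 656] [440.7 311.8]
s7.png [  4 337   6  10  30] [  6.8 341.8]
```

View pics/m5.png

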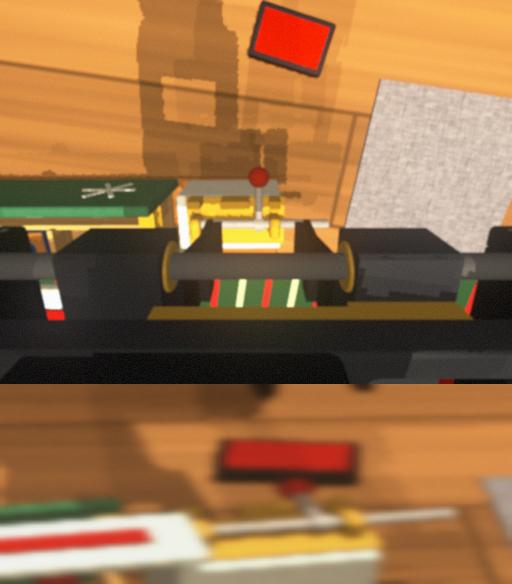

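send_rows(
  moves=[0,0,0,0.84,-3.65,0,0,0,0,0,0.84,-3.65,0,0,0,0,0,0.84,-3.65,0,0,0,0,0,0.84,-3.65,0,0,0,0,0,0.84,-3.65,0,0,0,0,0,0.84,-3.65,0,0,0,0,0,0.84,-3.65,0,0,0,0,0,0,0,0,0,0,0,0,0,0,0,0],
)

```text
time_s: 11.65
position: [0.5737, -0.137, 0.1866]
tcp_rot: [[-0.991, -0.135, -0.004], [-0.135, 0.991, 0.002], [0.004, 0.003, -1.0]]
force: [0.3, 1.1, 0.3]
opening: 0.502
```

```bash
python3 - <<'E'
from h import *
w7=load("w7.png"); print("knob",atz(w7,258.1,176.3,.097), tri([(w7,258.1,176.3),(load("s7.png"),306.8,186.2)]))
st()
c=cap("wrist","w8.png"); print(proj(c,[.5795,-.137,.152]))
E
```

```text
knob [0.51530433 0.11840961 0.097     ] [0.51599031 0.11785986 0.0938537 ]
11.65 pos [ 0.5737 -0.137   0.1866] F [0.3 1.1 0.3] open 0.502
[[-0.991 -0.135 -0.004]
 [-0.135  0.991  0.002]
 [ 0.004  0.003 -1.   ]]
[ -24.3   27.8   87.3    0.    65.2 -122. ]
[[256.54492814 207.75067558]]
```

View pics/w8.png

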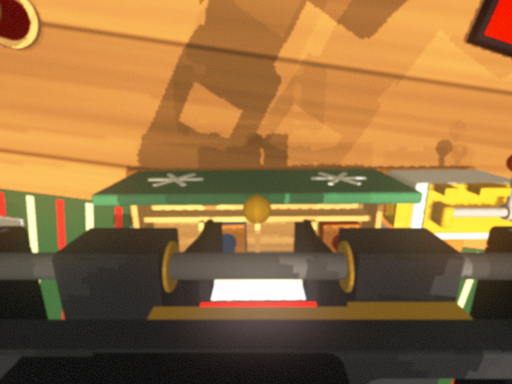

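send_rows(
  moves=[0,0,0,0.55,0,-1.5,0,0,0,0,0,0,-2.5,0,0,0,0,0,0,-2.5,0,0,0,0,0,0,-1.8,0,0,0,0,0,0,0,0,0,0,0,0,0,0,-1,0,0,0,0,0,0,-1,0,0,0,0,0,0,-1,0,0,0,0,0,0,-1,0,0,0,0,0,0,-1],
)

```text
time_s: 12.7
position: [0.5814, -0.1369, 0.1069]
tcp_rot: [[-0.991, -0.136, 0.002], [-0.136, 0.991, -0.0], [-0.002, -0.001, -1.0]]
force: [0.6, 1.8, 3.6]
opening: 0.256
```

```bash
python3 - <<'E'
from h import *
st()
cap("wrist","w9.png"); cap("scene","s9.png")
w=cv2.imread("pics/w9.png")[140:260,180:340]
s=cv2.imread("pics/s9.png")[150:240,150:290]
cv2.imwrite("pics/m5.png",np.vstack([cv2.resize(x,(420,300),interpolation=cv2.INTER_CUBIC) for x in (w,s)]))
E
```

```text
12.7 pos [ 0.5814 -0.1369  0.1069] F [0.6 1.8 3.6] open 0.256
[[-0.991 -0.136  0.002]
 [-0.136  0.991 -0.   ]
 [-0.002 -0.001 -1.   ]]
[ -24.    34.    90.6    0.    55.2 -121.8]
```

View pics/m5.png

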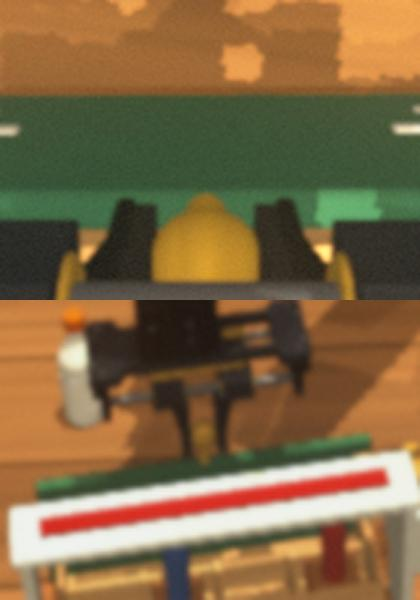

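send_rows(
  moves=[0,0,0,-0.69,-0.1,0,-1,0,0,0,-0.69,-0.1,0,-1,0,0,0,-0.69,-0.1,-0.07,-1,0,0,0,-0.69,-0.1,-0.07,-1,0,0,0,-0.68,-0.1,-0.14,-1,0,0,0,-0.68,-0.1,-0.14,-1,0,0,0,-0.66,-0.09,-0.21,-1,0,0,0,-0.66,-0.09,-0.21,-1,0,0,0,-0.64,-0.09,-0.28,-1,0,0,0,-0.64,-0.09,-0.28,-1,0,0,0,-0.6,-0.09,-0.34,-1,0,0,0,-0.6,-0.09,-0.34,-1,0,0,0,-0.3,-0.04,-0.18,-1,0,0,0,0,0,0,-1,0,0,0,0,0,0,-1],
)

```text
time_s: 14.3
position: [0.4995, -0.1487, 0.0843]
tcp_rot: [[-0.991, -0.136, 0.003], [-0.136, 0.991, -0.0], [-0.003, -0.001, -1.0]]
force: [1.5, 4.3, 8.4]
opening: 0.253
```

```bash
python3 - <<'E'
from h import *
st()
cap("wrist","w9.png"); cap("scene","s9.png")
w=cv2.imread("pics/w9.png")[140:260,180:340]
s=cv2.imread("pics/s9.png")[150:270,140:310]
cv2.imwrite("pics/m5.png",np.vstack([cv2.resize(x,(420,300),interpolation=cv2.INTER_CUBIC) for x in (w,s)]))
E
```

```text
14.3 pos [ 0.4995 -0.1487  0.0843] F [1.5 4.3 8.4] open 0.253
[[-0.991 -0.136  0.003]
 [-0.136  0.991 -0.   ]
 [-0.003 -0.001 -1.   ]]
[-2.890e+01  3.130e+01  1.027e+02  1.000e-01  4.590e+01 -1.268e+02]
```

View pics/m5.png

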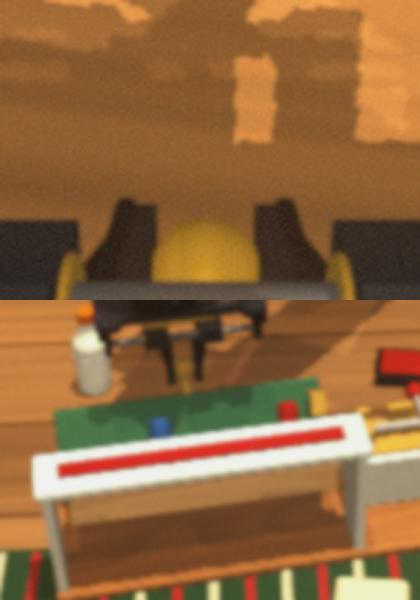

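send_rows(
  moves=[0,0,0,0,0,0,0,0,0,0,0,0,0,0,0,0,0,0,0,0,0,0,0,0,0,0,0,0,0,0,0,0,0,0,0,0,0,0,0,0,1,0,0,0,0,0,0,3,0,0,0,0,0,0,4,0,0,0,0,0,0,4,0,0,0,0,0,0,4,0,0,0,0,-1,4,0,0,0,0,0,-1,4,0,0,0,0,0,-1,4,0,0,0,0,0,-1,4,0,0,0,0,0,0,4,0,0,0,0,0,0,4,0,0,0,0,0,0,4,0,0,0,0,0,0,0,0,0],
)

```text
time_s: 16.2
position: [0.4577, 0.1352, 0.244]
tcp_rot: [[-0.99, -0.142, 0.001], [-0.142, 0.99, 0.002], [-0.001, 0.002, -1.0]]
force: [0.2, -0.2, 0.1]
opening: 0.504
```

```bash
python3 - <<'E'
from h import *
st()
cap("top","t10.png"); cap("scene","s10.png")
t=cv2.imread("pics/t10.png")[145:225,180:345]
s=cv2.imread("pics/s10.png")[165:270,140:330]
cv2.imwrite("pics/z3.png",cv2.resize(t,None,fx=4.8,fy=4.8,interpolation=cv2.INTER_CUBIC))
cv2.imwrite("pics/z4.png",cv2.resize(s,None,fx=4.2,fy=4.2,interpolation=cv2.INTER_CUBIC))
E
```

```text
16.2 pos [0.4577 0.1352 0.244 ] F [ 0.2 -0.2  0.1] open 0.504
[[-0.99  -0.142  0.001]
 [-0.142  0.99   0.002]
 [-0.001  0.002 -1.   ]]
[  2.9  14.8  98.7   0.1  66.5 -95.3]
```

View pics/z3.png

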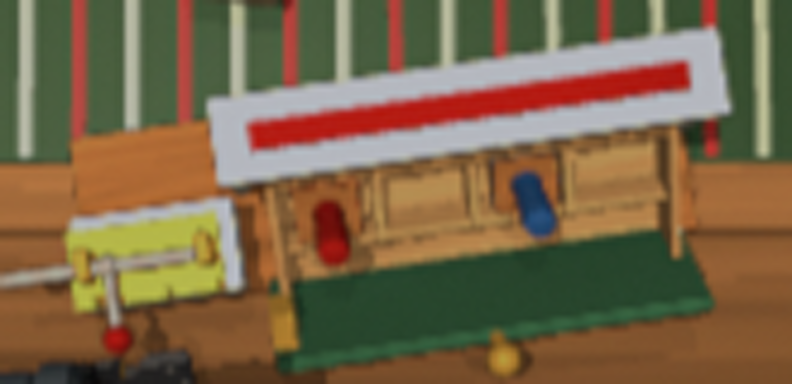

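View pics/z4.png

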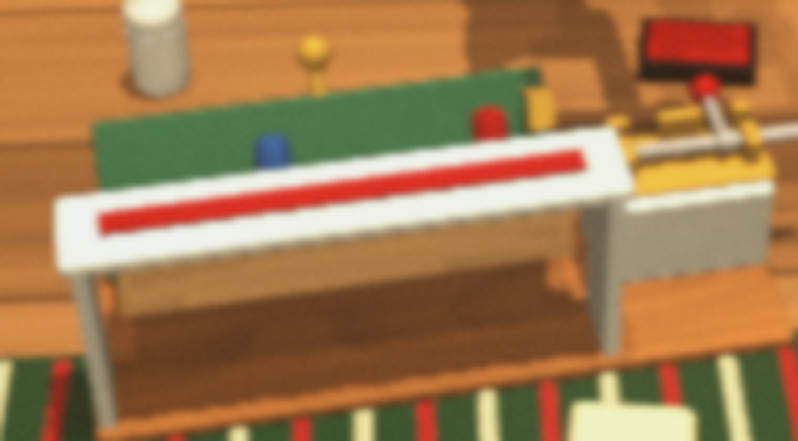

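```bash
python3 - <<'E'
from h import *
T=load("t10.png");S=load("s10.png")
z1=lambda u,v:(180+(u+.5)/4.8-.5,145+(v+.5)/4.8-.5)
z2=lambda u,v:(140+(u+.5)/4.2-.5,165+(v+.5)/4.2-.5)
ex=np.array([np.cos(np.radians(8)),np.sin(np.radians(8)),0]);ey=np.array([-ex[1],ex[0],0])
H=np.array([.5795,-.137,.012])-.006*ex
for n,a,b in [("red",(334,247),(490,118)),("blue",(543,219),(272,146)),("pull",(504,360),(314,50))]:
    p=tri([(T,*z1(*a)),(S,*z2(*b))]); d=p-H; print(n,p.round(4),proj(T,p)-z1(*a),proj(S,p)-z2(*b),"chest rel hinge",(d@ex).round(4),(d@ey).round(4),d[2].round(4))
q=.6
pt=lambda x,y,z:H+ex*(x*np.cos(q)-z*np.sin(q))+ey*y+np.array([0,0,x*np.sin(q)+z*np.cos(q)])
print(pt(.006,0,.14))
# board front edge chest x=+8 -> rel hinge .068, z .136..148
for n in("top","scene"):
  c=T if n=="top" else S
E
```

```text
red [ 0.5775 -0.0318  0.1301] [[-0.16724922 -0.00571791]] [[-0.20045247  0.0021533 ]] chest rel hinge 0.0186 0.1044 0.1181
blue [ 0.5964 -0.1746  0.1296] [[-0.46561207  0.00435534]] [[-0.56563956 -0.02883572]] chest rel hinge 0.0175 -0.0396 0.1176
pull [ 0.4998 -0.1482  0.1287] [[-0.10944596 -0.00027776]] [[-0.12565489 -0.00523301]] chest rel hinge -0.0745 0.0 0.1167
[ 0.50018157 -0.14814748  0.13093484]
```

send_rows(
  moves=[0.8,-5.68,0,1.44,-2.86,-1.08,0,0.8,-5.68,0,1.44,-2.86,-1.08,0,0.8,-5.68,0,1.44,-2.86,-1.08,0,0.8,-5.68,0,1.44,-2.86,-1.08,0,0.8,-5.68,0,1.44,-2.86,-1.08,0,0.8,-5.68,0,1.44,-2.86,-1.08,0,0,0,0,0,0,0,0,0,0,0,0,0,0,0],
)

```text
time_s: 17.1
position: [0.5339, -0.0071, 0.1899]
tcp_rot: [[-0.866, -0.147, 0.478], [-0.12, 0.989, 0.088], [-0.485, 0.019, -0.874]]
force: [-0.2, -0.1, -0.2]
opening: 0.498
```

```bash
python3 - <<'E'
from h import *
s=st()
c=cap("wrist","w11.png"); print(proj(c,[.5775,-.0318,.1301]))
E
```

```text
17.1 pos [ 0.5339 -0.0071  0.1899] F [-0.2 -0.1 -0.2] open 0.498
[[-0.866 -0.147  0.478]
 [-0.12   0.989  0.088]
 [-0.485  0.019 -0.874]]
[ -22.9   15.5  118.9   38.    25.7 -152.9]
[[224.15222182 194.43976236]]
```

View pics/w11.png

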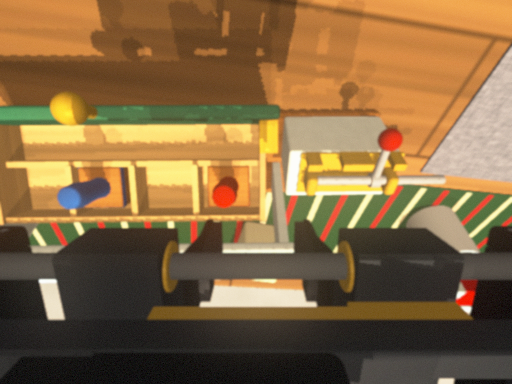

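send_rows(
  moves=[4.06,0.75,-7.43,0,0,0.3,0,4.06,0.75,-7.43,0,0,0.3,0,4.06,0.75,-7.43,0,0,0.3,0,4.06,0.75,-7.43,0,0,0.3,0,4.06,0.75,-7.43,0,0,0.3,0,4.06,0.75,-7.43,0,0,0.3,0,4.06,0.75,-7.43,0,0,0.3,0,4.06,0.75,-7.43,0,0,0.3,0,4.06,0.75,-7.43,0,0,0.3,0,4.06,0.75,-7.43,0,0,0.3,0,4.06,0.75,-7.43,0,0,0,0,4.06,0.75,-7.43,0,0,0,0,4.06,0.75,-7.43,0,0,0,0,4.06,0.75,-7.43,0,0,0,0,4.06,0.75,-7.43,0,0,0,0,4.06,0.75,-7.43,0,0,0,0,4.06,0.75,-7.43,0,0,0,0,4.06,0.75,-7.43,0,0,0,0,4.06,0.75,-7.43,0,0,0,0,4.06,0.75,-7.43,0,0,0,0],
)

```text
time_s: 19.15
position: [0.5344, -0.005, 0.2208]
tcp_rot: [[0.828, 0.294, 0.477], [0.289, -0.953, 0.087], [0.48, 0.066, -0.875]]
force: [0.1, 0.1, -0.5]
opening: 0.501
```

```bash
cat >> h.py <<'E'
ex=np.array([np.cos(np.radians(8)),np.sin(np.radians(8)),0]);ey=np.array([-ex[1],ex[0],0]);ez=np.array([0,0,1.])
H=np.array([.5736,-.1378,.012])
from scipy.spatial.transform import Rotation as Ro
def goal(y,z):
    return np.column_stack([np.cross(y,z),y,z])
def delta(R,p,n=1):
    s=read_state(); r=Ro.from_matrix(R@np.array(s["tcp_rot"]).T).as_rotvec(degrees=True); d=(np.array(p)-s["position"])*100
    print("rot",(r/n).round(2),"|r|",np.linalg.norm(r).round(1),"trans",(d/n).round(3))
def tilt(q): return np.sin(q)*ex-np.cos(q)*ez
E
python3 - <<'E'
from h import *
s=st()
delta(goal(-ey,tilt(.6)),[.5441,-.0365,.1786])
E
```

```text
19.15 pos [ 0.5344 -0.005   0.2208] F [ 0.1  0.1 -0.5] open 0.501
[[ 0.828  0.294  0.477]
 [ 0.289 -0.953  0.087]
 [ 0.48   0.066 -0.875]]
[-22.5  12.  116.5  31.3  30.4  25.1]
rot [ 4.89 -4.66 -8.96] |r| 11.2 trans [ 0.971 -3.153 -4.219]
```

send_rows(
  moves=[1.63,-1.55,-2.99,0.3,-1,-1.4,0,1.63,-1.55,-2.99,0.3,-1,-1.4,0,1.63,-1.55,-2.99,0.3,-1.1,-1.4,0,0,0,0,0,0,0,0,0,0,0,0,0,0,0],
)

```text
time_s: 19.65
position: [0.5434, -0.0355, 0.1789]
tcp_rot: [[0.817, 0.147, 0.557], [0.123, -0.989, 0.08], [0.563, 0.003, -0.826]]
force: [0.4, -1.0, -0.2]
opening: 0.5
```

```bash
python3 - <<'E'
from h import *
s=st()
delta(goal(-ey,tilt(.6)),[.5776,-.0318,.129])
c=cap("wrist","w12.png"); print(proj(c,[.5775,-.0318,.1301]))
E
```

```text
19.65 pos [ 0.5434 -0.0355  0.1789] F [ 0.4 -1.  -0.2] open 0.5
[[ 0.817  0.147  0.557]
 [ 0.123 -0.989  0.08 ]
 [ 0.563  0.003 -0.826]]
[-27.9  18.  122.5  62.3  22.   -1.9]
rot [ 0.18 -0.09 -0.45] |r| 0.5 trans [ 3.42   0.368 -4.993]
[[259.43062291 192.32828648]]
```

View pics/w12.png

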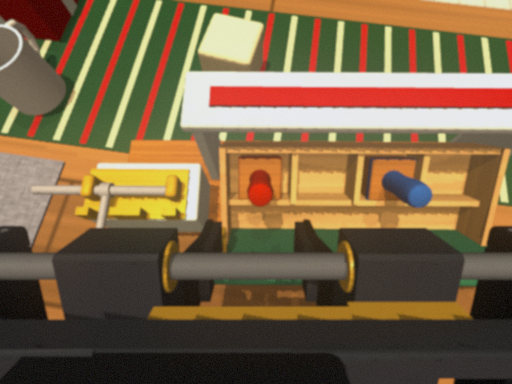

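send_rows(
  moves=[0,0,0,1.22,0.15,-1.79,0,0,0,0,1.22,0.15,-1.79,0,0,0,0,1.22,0.15,-1.79,0,0,0,0,0,0,0,0],
)

```text
time_s: 20.1
position: [0.5813, -0.0308, 0.1244]
tcp_rot: [[0.817, 0.147, 0.558], [0.123, -0.989, 0.081], [0.564, 0.003, -0.826]]
force: [0.7, -0.4, -0.7]
opening: 0.504
```

```bash
python3 - <<'E'
from h import *
s=st()
delta(goal(-ey,tilt(.6)),[.6168,-.0263,.0713],4)
c=cap("wrist","w13.png")
E
```

```text
20.1 pos [ 0.5813 -0.0308  0.1244] F [ 0.7 -0.4 -0.7] open 0.504
[[ 0.817  0.147  0.558]
 [ 0.123 -0.989  0.081]
 [ 0.564  0.003 -0.826]]
[-24.7  27.4 120.6  83.2  18.  -21.3]
rot [ 0.04 -0.01 -0.12] |r| 0.5 trans [ 0.888  0.113 -1.329]
```

View pics/w13.png

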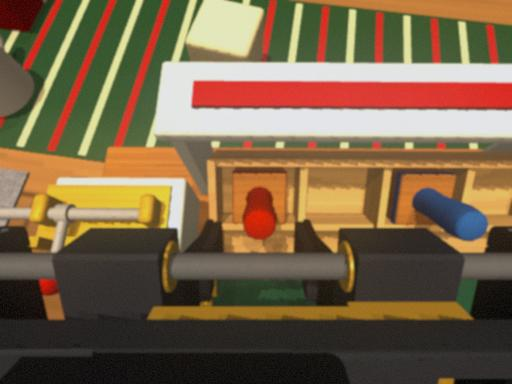

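send_rows(
  moves=[0,0,0,0.59,0.075,-0.89,0,0,0,0,0.59,0.075,-0.89,0,0,0,0,0.59,0.075,-0.89,0,0,0,0,0.59,0.075,-0.89,0,0,0,0,0.59,0.075,-0.88,0,0,0,0,0.59,0.075,-0.88,0,0,0,0,0,0,0,0,0,0,0,0,0,0,0],
)

```text
time_s: 20.95
position: [0.6154, -0.027, 0.073]
tcp_rot: [[0.816, 0.145, 0.559], [0.122, -0.989, 0.079], [0.565, 0.003, -0.825]]
force: [0.1, -0.4, 0.1]
opening: 0.496
```

```bash
python3 - <<'E'
from h import *
s=st()
delta(goal(-ey,tilt(.6)),[.6168,-.0263,.0713],1)
c=cap("wrist","w13.png")
E
```

```text
20.95 pos [ 0.6154 -0.027   0.073 ] F [ 0.1 -0.4  0.1] open 0.496
[[ 0.816  0.145  0.559]
 [ 0.122 -0.989  0.079]
 [ 0.565  0.003 -0.825]]
[-22.2  35.4 117.8 102.8  17.  -39.5]
rot [ 0.19  0.03 -0.36] |r| 0.4 trans [ 0.139  0.075 -0.165]
```

View pics/w13.png

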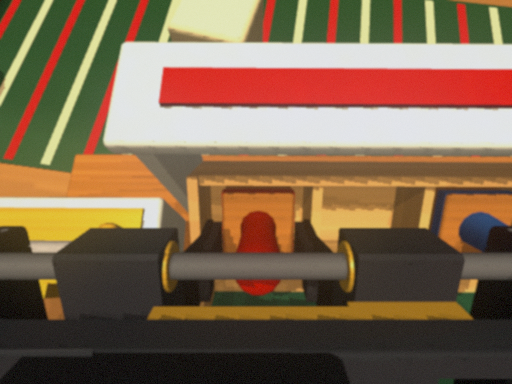

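send_rows(
  moves=[0,0,0,0,0,0,-1,0,0,0,0,0,0,-1,0,0,0,0,0,0,-1,0,0,0,0,0,0,-1,0,0,0,0,0,0,-1,0,0,0,0,0,0,-1,0,0,0,-0.28,-0.04,0.41,-1,0,0,0,-0.28,-0.04,0.41,-1,0,0,0,0,0,0,-1],
)

```text
time_s: 21.9
position: [0.6095, -0.0282, 0.0804]
tcp_rot: [[0.817, 0.144, 0.558], [0.121, -0.989, 0.079], [0.564, 0.003, -0.826]]
force: [0.9, 0.5, 0.3]
opening: 0.271
```

```bash
python3 - <<'E'
from h import *
s=st()
c=cap("wrist","w14.png")
E
```

```text
21.9 pos [ 0.6095 -0.0282  0.0804] F [0.9 0.5 0.3] open 0.271
[[ 0.817  0.144  0.558]
 [ 0.121 -0.989  0.079]
 [ 0.564  0.003 -0.826]]
[-22.6  34.3 118.4 100.3  17.  -37.2]
```

View pics/w14.png

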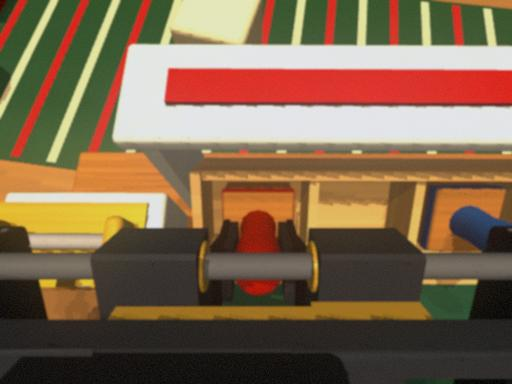

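send_rows(
  moves=[0,0,0,-0.56,-0.08,0.82,-1,0,0,0,-0.56,-0.08,0.82,-1,0,0,0,-0.56,-0.08,0.82,-1,0,0,0,-0.56,-0.08,0.82,-1,0,0,0,-0.56,-0.08,0.82,-1,0,0,0,-0.56,-0.08,0.82,-1,0,0,0,-0.56,-0.08,0.82,-1,0,0,0,-0.56,-0.08,0.82,-1,0,0,0,-0.4,-0.06,2,-1,0,0,0,-0.4,-0.06,2,-1,0,0,0,-0.4,-0.06,2,-1,0,0,0,0,0,2,-1,0,0,0,0,0,0,-1],
)

```text
time_s: 23.25
position: [0.5537, -0.0369, 0.2278]
tcp_rot: [[0.815, 0.145, 0.562], [0.123, -0.989, 0.077], [0.567, 0.006, -0.824]]
force: [0.8, -1.0, -0.3]
opening: 0.273
```

```bash
python3 - <<'E'
from h import *
s=st()
R=goal(-ey,-ez); delta(R,[.46,.42,.15],10)
c=cap("wrist","w14.png"); c=cap("scene","s14.png")
s=cv2.imread("pics/s14.png")[130:280,130:430]; w=cv2.imread("pics/w14.png")
cv2.imwrite("pics/m5.png",np.vstack([cv2.resize(s,(600,300)),cv2.resize(w,(600,300))]))
E
```

```text
23.25 pos [ 0.5537 -0.0369  0.2278] F [ 0.8 -1.  -0.3] open 0.273
[[ 0.815  0.145  0.562]
 [ 0.123 -0.989  0.077]
 [ 0.567  0.006 -0.824]]
[-27.3  12.7 117.9  45.2  27.4  17.5]
rot [-0.45  3.42 -0.04] |r| 34.5 trans [-0.937  4.569 -0.778]
```

View pics/m5.png

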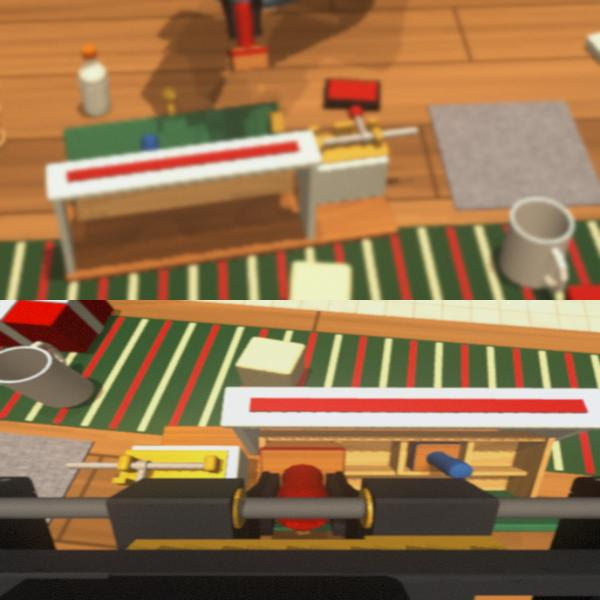

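send_rows(
  moves=[-0.41,3.11,-0.04,-0.76,4.06,0,-1,-0.41,3.11,-0.04,-0.76,4.06,0,-1,-0.41,3.11,-0.04,-0.76,4.06,0,-1,-0.41,3.11,-0.04,-0.76,4.06,0,-1,-0.41,3.11,-0.04,-0.76,4.06,0,-1,-0.41,3.11,-0.04,-0.76,4.06,0,-1,-0.41,3.11,-0.04,-0.76,4.06,0,-1,-0.41,3.11,-0.04,-0.76,4.06,0,-1,-0.41,3.11,-0.04,-0.76,4.06,0,-1,-0.41,3.11,-0.04,-0.76,4.06,0,-1,-0.41,3.11,-0.04,-0.76,4.06,0,-1,0,0,0,0,0,0,-1,0,0,0,0,0,0,-1],
)

```text
time_s: 24.65
position: [0.4739, 0.3805, 0.2215]
tcp_rot: [[0.99, 0.141, 0.029], [0.14, -0.99, 0.015], [0.031, -0.011, -0.999]]
force: [-1.1, -0.3, -1.9]
opening: 0.272
```

```bash
python3 - <<'E'
from h import *
s=st()
R=goal(-ey,-ez); delta(R,[.47,.41,.022],1)
c=cap("wrist","w14.png"); c=cap("scene","s14.png")
s=cv2.imread("pics/s14.png")[80:280,130:430]; w=cv2.imread("pics/w14.png")
cv2.imwrite("pics/m5.png",np.vstack([cv2.resize(s,(600,300)),cv2.resize(w,(600,300))]))
E
```

```text
24.65 pos [0.4739 0.3805 0.2215] F [-1.1 -0.3 -1.9] open 0.272
[[ 0.99   0.141  0.029]
 [ 0.14  -0.99   0.015]
 [ 0.031 -0.011 -0.999]]
[ 28.2  26.1  84.2  -0.   67.8 110.2]
rot [-0.88  1.69 -0.08] |r| 1.9 trans [ -0.393   2.953 -19.949]
```

View pics/m5.png

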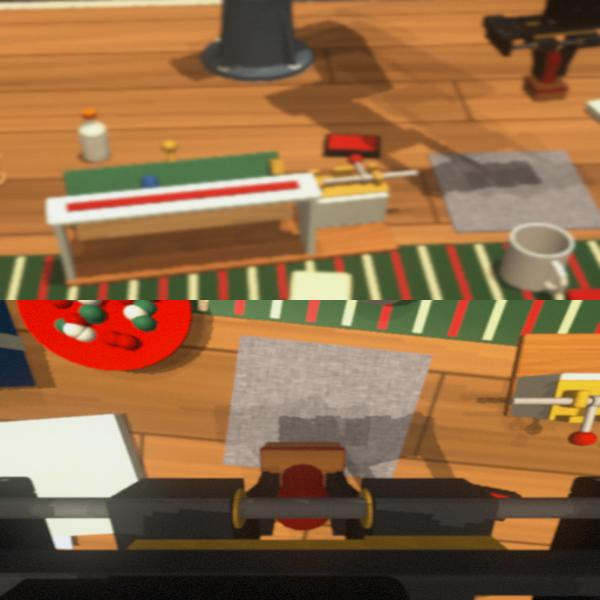

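send_rows(
  moves=[-0.88,1.69,-0.08,-0.2,1.5,0,-1,0,0,0,-0.2,1.45,-2,-1,0,0,0,0,0,-4,-1,0,0,0,0,0,-4,-1,0,0,0,0,0,-4,-1,0,0,0,0,0,-2.2,-1,0,0,0,0,0,0,-1,0,0,0,0,0,0,-1],
)

```text
time_s: 25.55
position: [0.4718, 0.4086, 0.0625]
tcp_rot: [[0.991, 0.135, 0.004], [0.135, -0.991, 0.001], [0.004, -0.001, -1.0]]
force: [-0.2, -0.6, -0.5]
opening: 0.273
```

```bash
python3 - <<'E'
from h import *
s=st()
R=goal(-ey,-ez); delta(R,[.47,.41,.022],1)
c=cap("wrist","w15.png"); c=cap("scene","s15.png")
p=np.array(s["position"]); z=np.array(s["tcp_rot"])[:,2]
print("scene proj of base/top",proj(c,[p+.019*z,p-.071*z]))
s=cv2.imread("pics/s15.png")[130:250,330:450]
cv2.imwrite("pics/m5.png",cv2.resize(s,(600,600),interpolation=cv2.INTER_CUBIC))
E
```

```text
25.55 pos [0.4718 0.4086 0.0625] F [-0.2 -0.6 -0.5] open 0.273
[[ 0.991  0.135  0.004]
 [ 0.135 -0.991  0.001]
 [ 0.004 -0.001 -1.   ]]
[ 3.07e+01  3.92e+01  8.83e+01 -1.00e-01  5.22e+01  1.13e+02]
rot [-0.08  0.24  0.24] |r| 0.3 trans [-0.176  0.144 -4.053]
scene proj of base/top [[400.00297088 185.91888272]
 [405.59015937 162.43361519]]
```

View pics/m5.png

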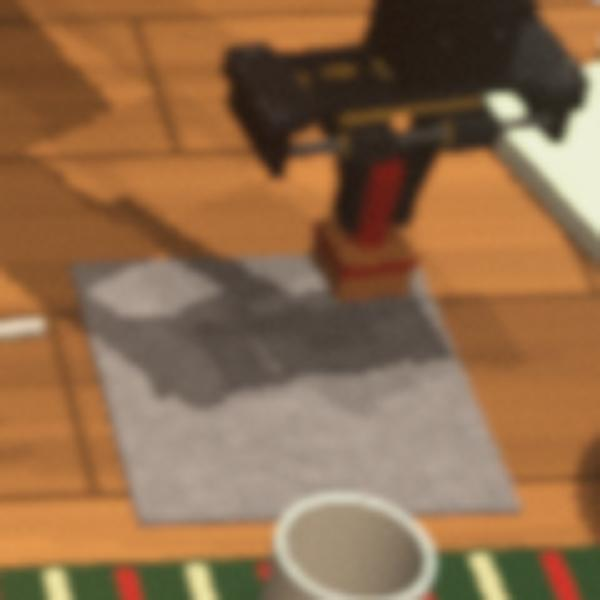

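send_rows(
  moves=[0,0,0,0,0,-1.5,-1,0,0,0,0,0,-1.2,-1,0,0,0,0,0,-0.6,-1,0,0,0,0,0,-0.3,-1,0,0,0,0,0,0,-1],
)

```text
time_s: 26.15
position: [0.4709, 0.4093, 0.0255]
tcp_rot: [[0.991, 0.136, 0.003], [0.136, -0.991, 0.001], [0.003, -0.0, -1.0]]
force: [-0.0, -0.2, -1.3]
opening: 0.267
```

send_rows(
  moves=[0,0,0,0,0,-0.15,-1,0,0,0,0,0,0,-1],
)

```text
time_s: 26.35
position: [0.4716, 0.4097, 0.0249]
tcp_rot: [[0.991, 0.136, 0.005], [0.136, -0.991, 0.002], [0.005, -0.001, -1.0]]
force: [0.7, -0.3, -0.9]
opening: 0.269
```

send_rows(
  moves=[0,0,0,0,0,-0.15,-1,0,0,0,0,0,0,-1],
)

```text
time_s: 26.55
position: [0.4714, 0.4095, 0.0234]
tcp_rot: [[0.991, 0.136, 0.005], [0.136, -0.991, 0.002], [0.005, -0.001, -1.0]]
force: [-0.3, -0.4, -1.7]
opening: 0.266
```

send_rows(
  moves=[0,0,0,0,0,-0.2,-1,0,0,0,0,0,0,-1],
)

```text
time_s: 26.75
position: [0.4713, 0.4094, 0.0211]
tcp_rot: [[0.991, 0.136, 0.004], [0.136, -0.991, 0.001], [0.004, -0.001, -1.0]]
force: [-0.3, -0.1, -1.9]
opening: 0.267
```

send_rows(
  moves=[0,0,0,0,0,-0.15,-1,0,0,0,0,0,0,-1],
)

```text
time_s: 26.95
position: [0.4713, 0.4094, 0.0196]
tcp_rot: [[0.991, 0.136, 0.004], [0.136, -0.991, 0.001], [0.004, -0.001, -1.0]]
force: [0.1, 0.0, -1.8]
opening: 0.269
```

send_rows(
  moves=[0,0,0,0,0,-0.15,-1,0,0,0,0,0,0,-1],
)

```text
time_s: 27.15
position: [0.4713, 0.4094, 0.0181]
tcp_rot: [[0.991, 0.136, 0.004], [0.136, -0.991, 0.001], [0.004, -0.001, -1.0]]
force: [0.5, 1.4, -0.1]
opening: 0.271
```

send_rows(
  moves=[0,0,0,0,0,-0.1,-1,0,0,0,0,0,0,-1],
)

```text
time_s: 27.35
position: [0.4713, 0.4095, 0.0172]
tcp_rot: [[0.991, 0.136, 0.004], [0.136, -0.991, 0.001], [0.004, -0.001, -1.0]]
force: [0.1, -0.2, -2.2]
opening: 0.267
```

```bash
python3 - <<'E'
from h import *
st()
cap("scene","s16.png")
s=cv2.imread("pics/s16.png")[130:250,330:450]
cv2.imwrite("pics/m5.png",cv2.resize(s,(600,600),interpolation=cv2.INTER_CUBIC))
E
```

```text
27.35 pos [0.4713 0.4095 0.0172] F [ 0.1 -0.2 -2.2] open 0.267
[[ 0.991  0.136  0.004]
 [ 0.136 -0.991  0.001]
 [ 0.004 -0.001 -1.   ]]
[ 3.08e+01  4.30e+01  8.95e+01 -1.00e-01  4.73e+01  1.13e+02]
```

View pics/m5.png

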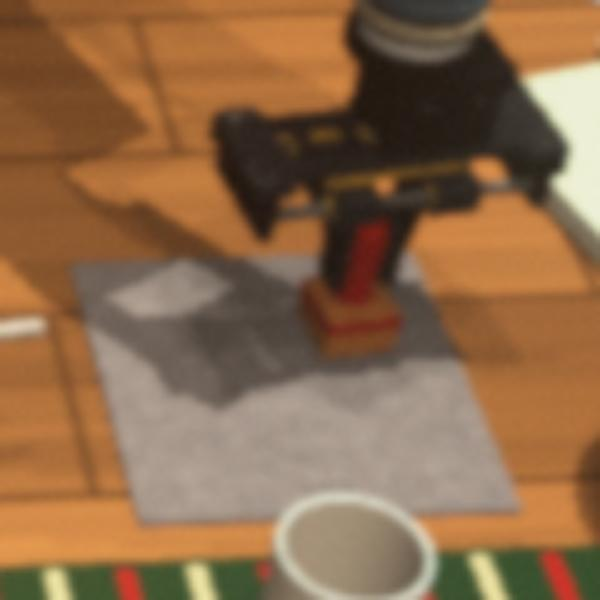

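```bash
python3 - <<'E'
from h import *
c=load("s16.png")
P=np.array([.4713,.4095,0])
for b in(.003,.008,.013):
    q=[P+.023*(i*ex+j*ey)+ez*b for i in(1,-1) for j in(1,-1)]
    print(b,((proj(c,q)-[330,130])*5).round(0).tolist(), "top",((proj(c,P+ez*(b+.09))-[330,130])*5).round().tolist())
a=cv2.imread("pics/s16.png")[175:210,380:420]; cv2.imwrite("pics/m6.png",cv2.resize(a,(800,700),interpolation=cv2.INTER_CUBIC))
E
```

```text
0.003 [[390.0, 349.0], [318.0, 358.0], [360.0, 300.0], [290.0, 309.0]] top [[367.0, 216.0]]
0.008 [[391.0, 343.0], [320.0, 352.0], [361.0, 294.0], [291.0, 303.0]] top [[368.0, 209.0]]
0.013 [[393.0, 336.0], [321.0, 346.0], [363.0, 288.0], [292.0, 297.0]] top [[370.0, 203.0]]
```

View pics/m6.png

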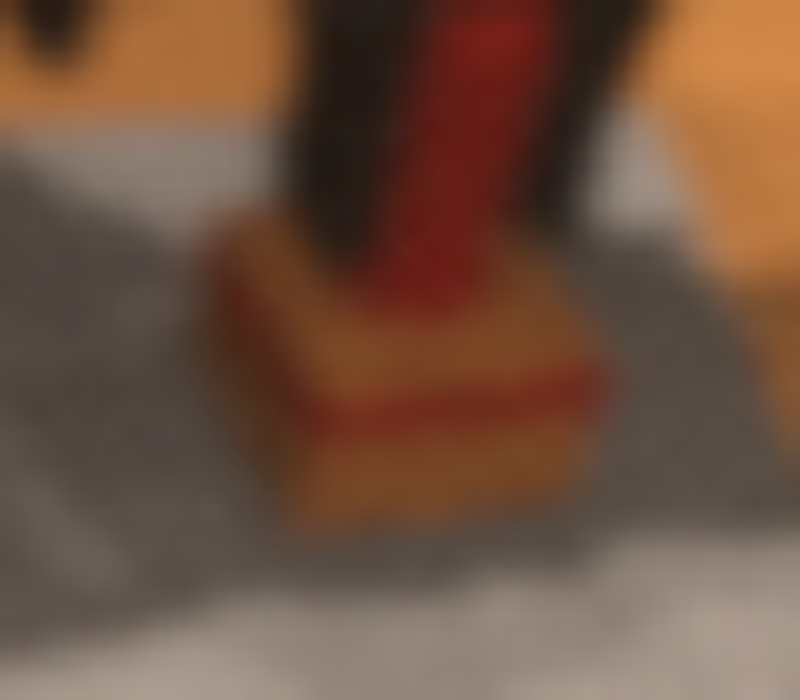

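send_rows(
  moves=[0,0,0,0,0,-0.15,-1,0,0,0,0,0,0,-1,0,0,0,0,0,0,-1],
)

```text
time_s: 27.7
position: [0.4713, 0.4095, 0.0157]
tcp_rot: [[0.991, 0.136, 0.004], [0.136, -0.991, 0.001], [0.005, -0.001, -1.0]]
force: [-0.6, 0.1, -0.6]
opening: 0.267
```

send_rows(
  moves=[0,0,0,0,0,-0.15,-1,0,0,0,0,0,0,-1,0,0,0,0,0,0,-1],
)

```text
time_s: 28.0
position: [0.4713, 0.4095, 0.0142]
tcp_rot: [[0.991, 0.136, 0.004], [0.136, -0.991, 0.001], [0.004, -0.001, -1.0]]
force: [-0.0, -0.1, -0.6]
opening: 0.266
```

send_rows(
  moves=[0,0,0,0,0,-0.15,-1,0,0,0,0,0,0,-1,0,0,0,0,0,0,-1],
)

```text
time_s: 28.3
position: [0.4716, 0.4097, 0.0129]
tcp_rot: [[0.991, 0.136, 0.005], [0.136, -0.991, 0.002], [0.005, -0.001, -1.0]]
force: [-0.1, -0.7, -0.7]
opening: 0.27
```

send_rows(
  moves=[0,0,0,0,0,-0.15,-1,0,0,0,0,0,0,-1,0,0,0,0,0,0,-1],
)

```text
time_s: 28.6
position: [0.4718, 0.4097, 0.0128]
tcp_rot: [[0.991, 0.136, 0.005], [0.136, -0.991, 0.002], [0.006, -0.001, -1.0]]
force: [-0.9, -0.8, 7.2]
opening: 0.266
```

send_rows(
  moves=[0,0,0,0,0,0.1,-1,0,0,0,0,0,0,0,0,0,0,0,0,0,0,0,0,0,0,0,0,0,0,0,0,0,0,0,0,0,0,0,0,0,0,0,0,0,0,0,0,2,0,0,0,0,0,0,4,0,0,0,0,0,0,4,0,0,0,0,0,0,4,0,0,0,0,0,0,4,0,0,0,0,0,0,0,0],
)

```text
time_s: 29.8
position: [0.4753, 0.412, 0.1991]
tcp_rot: [[0.99, 0.137, 0.016], [0.136, -0.991, 0.009], [0.017, -0.006, -1.0]]
force: [0.1, 0.5, 0.1]
opening: 0.498
```

```bash
python3 - <<'E'
from h import *
st()
cap("scene","s17.png"); cap("wrist","w17.png")
s=cv2.imread("pics/s17.png")[130:250,330:450]; w=cv2.imread("pics/w17.png")
cv2.imwrite("pics/m5.png",np.hstack([cv2.resize(s,(400,400),interpolation=cv2.INTER_CUBIC),cv2.resize(w,(400,400))]))
E
```

```text
29.8 pos [0.4753 0.412  0.1991] F [0.1 0.5 0.1] open 0.498
[[ 0.99   0.137  0.016]
 [ 0.136 -0.991  0.009]
 [ 0.017 -0.006 -1.   ]]
[ 3.08e+01  2.95e+01  8.18e+01 -1.00e-01  6.76e+01  1.13e+02]
```

View pics/m5.png

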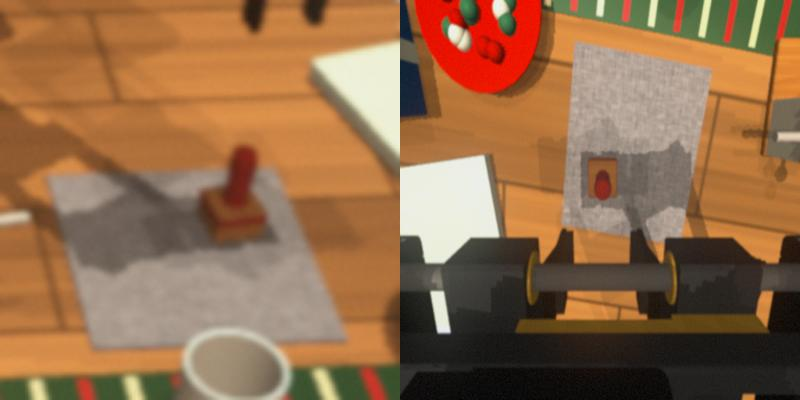

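send_rows(
  moves=[0,0,0,0.45,-3.9,0.4,0,0,0,0,0.45,-3.9,0.4,0,0,0,0,0.45,-3.9,0.4,0,0,0,0,0.45,-3.9,0.4,0,0,0,0,0.45,-3.9,0.4,0,0,0,0,0.45,-3.9,0.4,0,0,0,0,0.45,-3.9,0.4,0,0,0,0,0.45,-3.9,0.4,0,0,0,0,0.45,-3.9,0.4,0,0,0,0,0.45,-3.9,0.4,0,0,0,0,0.45,-3.9,0.4,0,0,0,0,0.45,-3.9,0.4,0,0,0,0,0.45,-3.9,0.4,0,0,0,0,0.45,-3.9,0.4,0,0,0,0,0.45,-3.9,0.4,0,0,0,0,0,0,0,0],
)

```text
time_s: 31.5
position: [0.5391, -0.1804, 0.2505]
tcp_rot: [[0.991, 0.131, 0.003], [0.131, -0.991, 0.0], [0.003, 0.0, -1.0]]
force: [0.2, 0.4, 0.8]
opening: 0.502
```

```bash
python3 - <<'E'
from h import *
st(); delta(goal(-ey,tilt(.6)),[.564,-.1785,.1785],8)
E
```

```text
31.5 pos [ 0.5391 -0.1804  0.2505] F [0.2 0.4 0.8] open 0.502
[[ 0.991  0.131  0.003]
 [ 0.131 -0.991  0.   ]
 [ 0.003  0.    -1.   ]]
[-29.8  22.   86.2   0.1  71.6  52.6]
rot [ 0.58 -4.24  0.06] |r| 34.2 trans [ 0.312  0.024 -0.9  ]
```

send_rows(
  moves=[0.58,-4.24,0.06,0.31,0.02,0,0,0.58,-4.24,0.06,0.31,0.02,0,0,0.58,-4.24,0.06,0.31,0.02,0,0,0.58,-4.24,0.06,0.31,0.02,0,0,0.58,-4.24,0.06,0.31,0.02,-1.5,0,0.58,-4.24,0.06,0.31,0.02,-1.5,0,0.58,-4.24,0.06,0.31,0.02,-1.5,0,0.58,-4.24,0.06,0.31,0.02,-1.5,0,0,0,0,0,0,0,0,0,0,0,0,0,0,0],
)

```text
time_s: 32.5
position: [0.5628, -0.1725, 0.1931]
tcp_rot: [[0.822, 0.145, 0.55], [0.119, -0.989, 0.083], [0.556, -0.003, -0.831]]
force: [0.8, -0.4, 0.1]
opening: 0.499
```

```bash
python3 - <<'E'
from h import *
st(); delta(goal(-ey,tilt(.6)),[.6367,-.1682,.0713],8)
c=cap("wrist","w18.png"); print(proj(c,[.5964,-.1746,.1296]))
E
```

```text
32.5 pos [ 0.5628 -0.1725  0.1931] F [ 0.8 -0.4  0.1] open 0.499
[[ 0.822  0.145  0.55 ]
 [ 0.119 -0.989  0.083]
 [ 0.556 -0.003 -0.831]]
[-43.1  20.4 112.8  49.8  34.9  -0.3]
rot [-0.01 -0.07 -0.05] |r| 0.7 trans [ 0.923  0.053 -1.522]
[[265.50796366 197.78843513]]
```

View pics/w18.png

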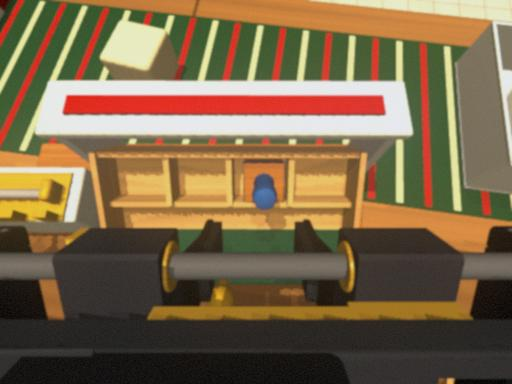

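send_rows(
  moves=[0,0,0,0.92,0,-1.52,0,0,0,0,0.92,0.04,-1.52,0,0,0,0,0.92,0.06,-1.52,0,0,0,0,0.92,0.06,-1.52,0,0,0,0,0.92,0.07,-1.52,0,0,0,0,0,0,0,0],
)

```text
time_s: 33.15
position: [0.6111, -0.1704, 0.1178]
tcp_rot: [[0.82, 0.148, 0.553], [0.123, -0.989, 0.082], [0.559, 0.0, -0.829]]
force: [1.2, 1.0, 0.3]
opening: 0.5
```

```bash
python3 - <<'E'
from h import *
st(); delta(goal(-ey,tilt(.6)),[.6367,-.1682,.0713],6)
c=cap("wrist","w18.png"); print(proj(c,[.5964,-.1746,.1296]))
E
```

```text
33.15 pos [ 0.6111 -0.1704  0.1178] F [1.2 1.  0.3] open 0.5
[[ 0.82   0.148  0.553]
 [ 0.123 -0.989  0.082]
 [ 0.559  0.    -0.829]]
[-38.8  31.2 110.9  62.9  27.5 -11.9]
rot [ 0.01 -0.06 -0.09] |r| 0.6 trans [ 0.426  0.037 -0.775]
[[260.95789298 235.09739067]]
```

View pics/w18.png

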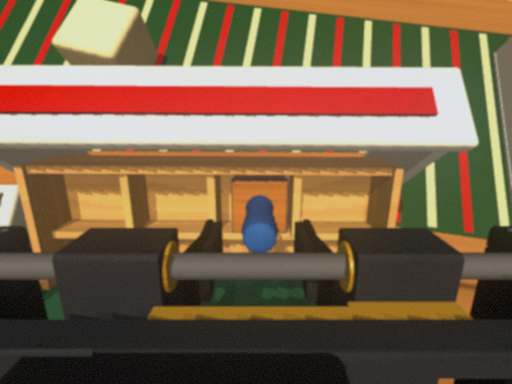

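send_rows(
  moves=[0,0,0,0.43,0.04,-0.77,0,0,0,0,0.43,0.04,-0.77,0,0,0,0,0.43,0.04,-0.77,0,0,0,0,0.43,0.04,-0.77,0,0,0,0,0.43,0.04,-0.77,0,0,0,0,0.43,0.04,-0.77,0,0,0,0,0,0,0,0,0,0,0,0,0,0,-1,0,0,0,0,0,0,-1,0,0,0,0,0,0,-1,0,0,0,0,0,0,-1,0,0,0,0,0,0,-1,0,0,0,0,0,0,-1,0,0,0,-0.28,-0.04,0.41,-1,0,0,0,-0.28,-0.04,0.41,-1,0,0,0,0,0,0,-1],
)

```text
time_s: 34.8
position: [0.6297, -0.1696, 0.081]
tcp_rot: [[0.82, 0.146, 0.554], [0.122, -0.989, 0.081], [0.559, 0.001, -0.829]]
force: [1.3, -0.1, 0.2]
opening: 0.27
```

```bash
python3 - <<'E'
from h import *
st()
c=cap("wrist","w19.png")
E
```

```text
34.8 pos [ 0.6297 -0.1696  0.081 ] F [ 1.3 -0.1  0.2] open 0.27
[[ 0.82   0.146  0.554]
 [ 0.122 -0.989  0.081]
 [ 0.559  0.001 -0.829]]
[-37.2  36.1 109.8  70.6  25.  -19.1]
```

View pics/w19.png

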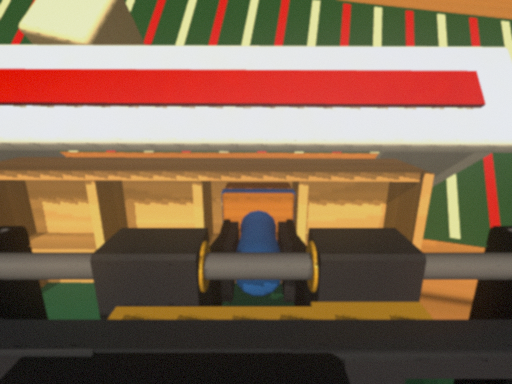

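Blue is held at mid-picture (258,240). Lift along its axis.

send_rows(
  moves=[0,0,0,-0.56,-0.08,0.82,-1,0,0,0,-0.56,-0.08,0.82,-1,0,0,0,-0.56,-0.08,0.82,-1,0,0,0,-0.56,-0.08,0.82,-1,0,0,0,-0.56,-0.08,0.82,-1,0,0,0,-0.56,-0.08,0.82,-1,0,0,0,-0.56,-0.08,0.82,-1,0,0,0,-0.56,-0.08,0.82,-1,0,0,0,-0.4,-0.06,2,-1,0,0,0,-0.4,-0.06,2,-1,0,0,0,-0.4,-0.06,2,-1,0,0,0,0,0,2,-1,0,0,0,0,0,0,-1],
)

```text
time_s: 36.15
position: [0.574, -0.1788, 0.2291]
tcp_rot: [[0.818, 0.146, 0.557], [0.124, -0.989, 0.077], [0.562, 0.006, -0.827]]
force: [-0.9, -0.4, -1.1]
opening: 0.268
```

```bash
python3 - <<'E'
from h import *
s=st()
R=goal(-ey,-ez); delta(R,[.55,.31,.2],14)
c=cap("wrist","w20.png"); c=cap("scene","s20.png")
s=cv2.imread("pics/s20.png")[80:280,130:430]; w=cv2.imread("pics/w20.png")
cv2.imwrite("pics/m5.png",np.vstack([cv2.resize(s,(450,300)),cv2.resize(w,(450,300))]))
E
```

```text
36.15 pos [ 0.574  -0.1788  0.2291] F [-0.9 -0.4 -1.1] open 0.268
[[ 0.818  0.146  0.557]
 [ 0.124 -0.989  0.077]
 [ 0.562  0.006 -0.827]]
[-42.7  17.5 109.3  44.1  38.6   7.1]
rot [-0.33  2.42 -0.03] |r| 34.2 trans [-0.172  3.492 -0.208]
```

View pics/m5.png

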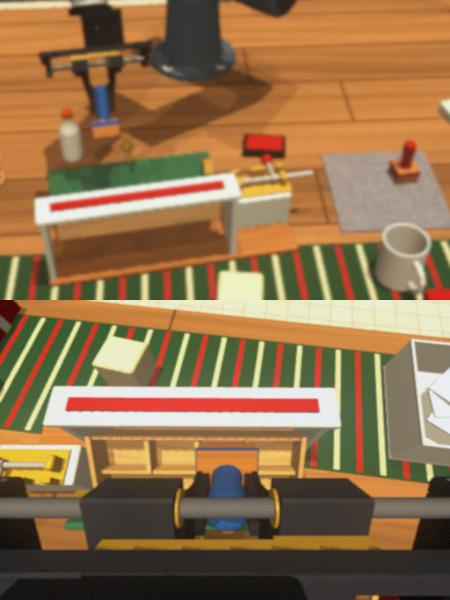

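send_rows(
  moves=[-0.33,2.42,-0.03,0,3.49,0,-1,-0.33,2.42,-0.03,-0.1,3.49,0,-1,-0.33,2.42,-0.03,-0.1,3.49,0,-1,-0.33,2.42,-0.03,-0.1,3.49,0,-1,-0.33,2.42,-0.03,-0.1,3.49,0,-1,-0.33,2.42,-0.03,-0.1,3.49,0,-1,-0.33,2.42,-0.03,-0.1,3.49,0,-1,-0.33,2.42,-0.03,-0.1,3.49,0,-1,-0.33,2.42,-0.03,-0.1,3.49,0,-1,-0.33,2.42,-0.03,0,3.49,0,-1,-0.33,2.42,-0.03,0,3.49,0,-1,-0.33,2.42,-0.03,0,3.49,0,-1,-0.33,2.42,-0.03,0,3.49,0,-1,-0.33,2.42,-0.03,0,3.49,0,-1,0,0,0,0,0,0,-1,0,0,0,0,0,0,-1],
)

```text
time_s: 37.85
position: [0.5638, 0.3115, 0.2234]
tcp_rot: [[0.99, 0.14, -0.008], [0.14, -0.99, 0.002], [-0.008, -0.003, -1.0]]
force: [-1.3, -1.0, -1.2]
opening: 0.268
```

```bash
python3 - <<'E'
from h import *
s=st()
R=goal(-ey,-ez); delta(R,[.565,.31,.018],1)
c=cap("wrist","w20.png"); c=cap("scene","s20.png")
s=cv2.imread("pics/s20.png")[80:280,130:430]; w=cv2.imread("pics/w20.png")
cv2.imwrite("pics/m5.png",np.vstack([cv2.resize(s,(450,300)),cv2.resize(w,(450,300))]))
E
```

```text
37.85 pos [0.5638 0.3115 0.2234] F [-1.3 -1.  -1.2] open 0.268
[[ 0.99   0.14  -0.008]
 [ 0.14  -0.99   0.002]
 [-0.008 -0.003 -1.   ]]
[ 18.9  30.   76.7   0.3  73.7 100.7]
rot [-0.11 -0.46 -0.04] |r| 0.5 trans [  0.117  -0.15  -20.537]
```

View pics/m5.png

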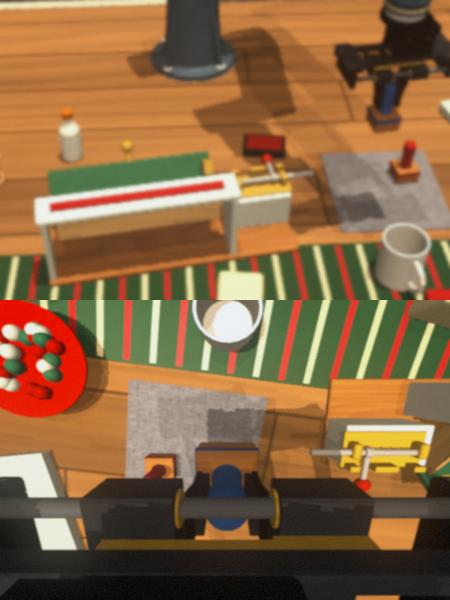

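```bash
python3 - <<'E'
from h import *
c=load("w20.png"); print(atz(c,310*512/450,152*384/300,.097)); print(atz(load("s20.png"),313/1.5+130,174/1.5+80,.097))
E
```

```text
[0.55652065 0.19982327 0.097     ]
[0.56626506 0.20083326 0.097     ]
```

send_rows(
  moves=[-0.11,-0.46,0,0.1,0.6,0,-1,0,0,0,0,0.6,-2,-1,0,0,0,0,0,-4,-1,0,0,0,0,0,-4,-1,0,0,0,0,0,-4,-1,0,0,0,0,0,-3,-1,0,0,0,0,0,-2,-1,0,0,0,0,0,-0.7,-1,0,0,0,0,0,0,-1,0,0,0,0,0,0,-1],
)

```text
time_s: 38.95
position: [0.5672, 0.3232, 0.0303]
tcp_rot: [[0.991, 0.137, 0.007], [0.137, -0.991, 0.002], [0.007, -0.001, -1.0]]
force: [0.8, -0.6, -0.9]
opening: 0.27
```

```bash
python3 - <<'E'
from h import *
s=st()
R=goal(-ey,-ez); delta(R,[.565,.3235,.013],1)
c=cap("scene","s21.png")
P=np.array(s["position"])*[1,1,0]
for b in(.003,.008,.013):
    q=[P+.023*(i*ex+j*ey)+ez*b for i in(1,-1) for j in(1,-1)]
    print(b,((proj(c,q)-[350,150])*8).round(0).tolist())
s=cv2.imread("pics/s21.png")[150:225,350:450]
cv2.imwrite("pics/m5.png",cv2.resize(s,(800,600),interpolation=cv2.INTER_CUBIC))
E
```

```text
38.95 pos [0.5672 0.3232 0.0303] F [ 0.8 -0.6 -0.9] open 0.27
[[ 0.991  0.137  0.007]
 [ 0.137 -0.991  0.002]
 [ 0.007 -0.001 -1.   ]]
[ 19.9  43.5  84.9  -0.   51.3 102. ]
rot [-0.12  0.37  0.11] |r| 0.4 trans [-0.223  0.03  -1.728]
0.003 [[299.0, 584.0], [178.0, 601.0], [252.0, 498.0], [134.0, 514.0]]
0.008 [[301.0, 574.0], [180.0, 591.0], [255.0, 488.0], [136.0, 504.0]]
0.013 [[303.0, 564.0], [182.0, 581.0], [257.0, 478.0], [138.0, 494.0]]
```

View pics/m5.png

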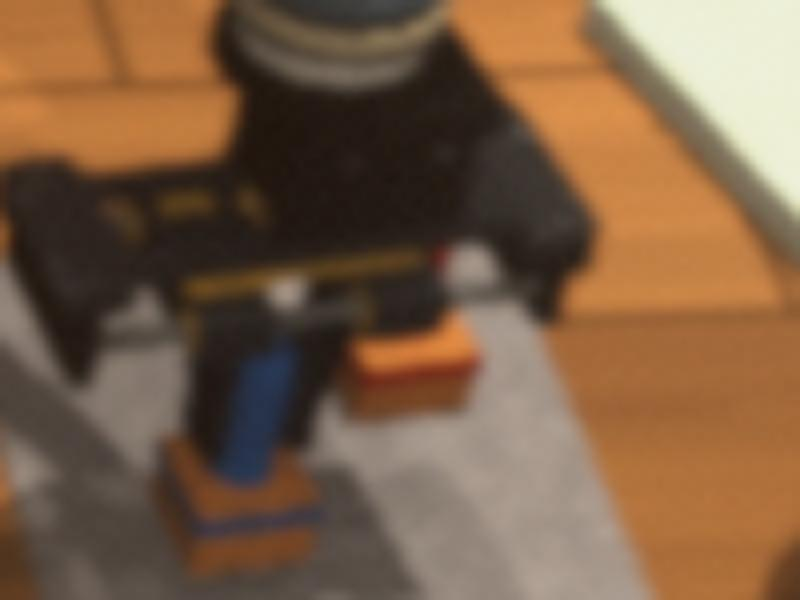

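send_rows(
  moves=[0,0,0,-0.1,0,-0.6,-1,0,0,0,0,0,-0.5,-1,0,0,0,0,0,0,-1,0,0,0,0,0,0,-1],
)

```text
time_s: 39.4
position: [0.5649, 0.323, 0.0178]
tcp_rot: [[0.99, 0.138, 0.004], [0.138, -0.99, 0.001], [0.004, -0.001, -1.0]]
force: [0.3, -0.5, -0.9]
opening: 0.267
```

send_rows(
  moves=[0,0,0,0,0,-0.2,-1,0,0,0,0,0,0,-1,0,0,0,0,0,0,-1],
)

```text
time_s: 39.7
position: [0.5651, 0.323, 0.0159]
tcp_rot: [[0.99, 0.138, 0.004], [0.138, -0.99, 0.001], [0.004, -0.001, -1.0]]
force: [0.6, 0.4, -1.2]
opening: 0.267
```

send_rows(
  moves=[0,0,0,0,0,-0.2,-1,0,0,0,0,0,0,-1,0,0,0,0,0,0,-1],
)

```text
time_s: 40.0
position: [0.565, 0.323, 0.0138]
tcp_rot: [[0.99, 0.138, 0.004], [0.138, -0.99, 0.001], [0.004, -0.001, -1.0]]
force: [0.2, -0.4, -1.0]
opening: 0.27
```

send_rows(
  moves=[0,0,0,0,0,-0.15,-1,0,0,0,0,0,0,-1,0,0,0,0,0,0,-1],
)

```text
time_s: 40.3
position: [0.5654, 0.3232, 0.0133]
tcp_rot: [[0.99, 0.138, 0.005], [0.138, -0.99, 0.001], [0.005, -0.001, -1.0]]
force: [-0.9, -0.8, 5.1]
opening: 0.273
```

send_rows(
  moves=[0,0,0,0,0,-0.15,-1,0,0,0,0,0,0,-1,0,0,0,0,0,0,-1],
)

```text
time_s: 40.6
position: [0.5658, 0.3233, 0.0131]
tcp_rot: [[0.99, 0.138, 0.006], [0.138, -0.99, 0.002], [0.006, -0.001, -1.0]]
force: [-0.9, -0.5, 11.8]
opening: 0.271
```

Contact at 0.013, as with red. Release and rise.

send_rows(
  moves=[0,0,0,0,0,0.2,-1,0,0,0,0,0,0,0,0,0,0,0,0,0,0,0,0,0,0,0,0,0,0,0,0,0,0,0,0,0,0,0,0,0,0,0,0,0,0,0,0,2,0,0,0,0,0,0,4,0,0,0,0,0,0,4,0,0,0,0,0,0,4,0,0,0,0,0,0,4,0,0,0,0,0,0,0,0],
)

```text
time_s: 41.8
position: [0.5695, 0.3248, 0.2001]
tcp_rot: [[0.99, 0.138, 0.018], [0.138, -0.99, 0.006], [0.018, -0.004, -1.0]]
force: [1.3, 0.8, 0.7]
opening: 0.5
```

```bash
python3 - <<'E'
from h import *
st()
cap("scene","s22.png"); cap("wrist","w22.png")
s=cv2.imread("pics/s22.png")[130:250,330:450]; w=cv2.imread("pics/w22.png")
cv2.imwrite("pics/m5.png",np.hstack([cv2.resize(s,(400,400),interpolation=cv2.INTER_CUBIC),cv2.resize(w,(400,400))]))
E
```

```text
41.8 pos [0.5695 0.3248 0.2001] F [1.3 0.8 0.7] open 0.5
[[ 0.99   0.138  0.018]
 [ 0.138 -0.99   0.006]
 [ 0.018 -0.004 -1.   ]]
[ 20.   31.6  77.7  -0.   69.7 102. ]
```

View pics/m5.png

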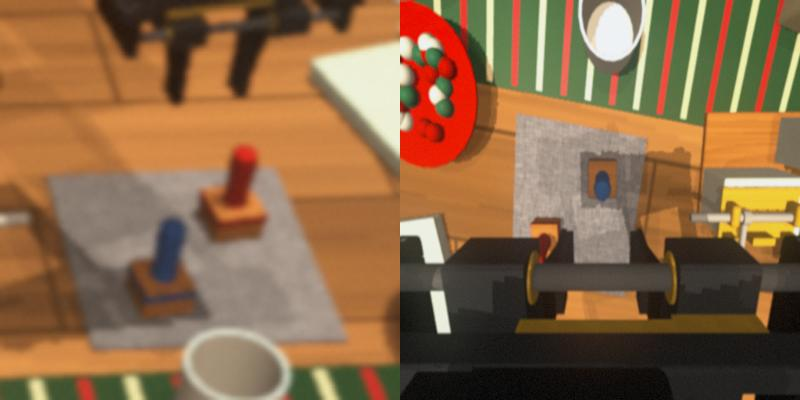

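send_rows(
  moves=[0,0,0,-0.54,-3.64,0.15,0,0,0,0,-0.54,-3.64,0.15,0,0,0,0,-0.54,-3.64,0.15,0,0,0,0,-0.54,-3.64,0.15,0,0,0,0,-0.54,-3.64,0.15,0,0,0,0,-0.54,-3.64,0.15,0,0,0,0,-0.54,-3.64,0.15,0,0,0,0,-0.54,-3.64,0.15,0,0,0,0,-0.54,-3.64,0.15,0,0,0,0,-0.54,-3.64,0.15,0,0,0,0,-0.54,-3.64,0.15,0,0,0,0,-0.54,-3.64,0.15,0,0,0,0,-0.54,-3.64,0.15,0,0,0,0,0,0,0,0,0,0,0,0,0,0,0],
)

```text
time_s: 43.4
position: [0.4935, -0.1501, 0.2106]
tcp_rot: [[0.991, 0.136, 0.0], [0.136, -0.991, 0.004], [0.001, -0.004, -1.0]]
force: [-0.2, 0.6, -1.1]
opening: 0.501
```

```bash
python3 - <<'E'
from h import *
st(); delta(goal(-ey,-ez),[.4998,-.1485,.0835],1)
c=cap("wrist","w23.png"); print(proj(c,[.4998,-.1482,.1295]))
E
```

```text
43.4 pos [ 0.4935 -0.1501  0.2106] F [-0.2  0.6 -1.1] open 0.501
[[ 0.991  0.136  0.   ]
 [ 0.136 -0.991  0.004]
 [ 0.001 -0.004 -1.   ]]
[-29.5  20.3  96.2   0.2  63.6  52.6]
rot [-0.22  0.03  0.21] |r| 0.3 trans [  0.633   0.158 -12.715]
[[257.10156996 180.03295324]]
```

View pics/w23.png

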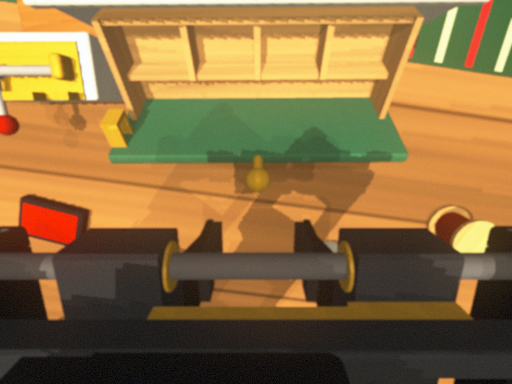

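send_rows(
  moves=[0,0,0,0.6,0.16,-2,0,0,0,0,0,0,-3,0,0,0,0,0,0,-3,0,0,0,0,0,0,-3,0,0,0,0,0,0,-1.7,0,0,0,0,0,0,0,0,0,0,0,0,0,0,-1,0,0,0,0,0,0,-1,0,0,0,0,0,0,-1,0,0,0,0,0,0,-1,0,0,0,0,0,0,-1,0,0,0,0,0,0,-1],
)

```text
time_s: 44.65
position: [0.5016, -0.1484, 0.0865]
tcp_rot: [[0.991, 0.137, 0.006], [0.137, -0.991, 0.001], [0.006, -0.0, -1.0]]
force: [0.3, 2.1, 5.9]
opening: 0.255
```

send_rows(
  moves=[0,0,0,0.6,0.09,0.34,-1,0,0,0,0.6,0.09,0.34,-1,0,0,0,0.64,0.09,0.28,-1,0,0,0,0.64,0.09,0.28,-1,0,0,0,0.66,0.09,0.21,-1,0,0,0,0.66,0.09,0.21,-1,0,0,0,0.68,0.1,0.14,-1,0,0,0,0.68,0.1,0.14,-1,0,0,0,0.69,0.1,0.07,-1,0,0,0,0.69,0.1,0.07,-1,0,0,0,0.69,0.1,0,-1,0,0,0,0.69,0.1,0,-1,0,0,0,0.2,0.03,0,-1,0,0,0,0,0,0,-1,0,0,0,0,0,0,-1],
)

```text
time_s: 46.15
position: [0.5809, -0.1369, 0.1072]
tcp_rot: [[0.99, 0.139, 0.001], [0.139, -0.99, 0.001], [0.001, -0.001, -1.0]]
force: [-4.3, 0.7, 7.0]
opening: 0.252
```

send_rows(
  moves=[0,0,0,0.2,0.03,0,-1,0,0,0,0.2,0.03,0,-1,0,0,0,0,0,0,-1,0,0,0,0,0,0,-1],
)

```text
time_s: 46.55
position: [0.5844, -0.1365, 0.107]
tcp_rot: [[0.99, 0.138, 0.0], [0.138, -0.99, 0.001], [0.0, -0.001, -1.0]]
force: [-4.9, 0.2, 7.1]
opening: 0.252
```

send_rows(
  moves=[0,0,0,0.2,0.03,0,-1,0,0,0,0.2,0.03,0,-1,0,0,0,0,0,0,-1,0,0,0,0,0,0,-1],
)

```text
time_s: 46.95
position: [0.5852, -0.1363, 0.1069]
tcp_rot: [[0.99, 0.139, -0.007], [0.139, -0.99, 0.001], [-0.006, -0.001, -1.0]]
force: [-10.5, -2.4, 10.6]
opening: 0.255
```

Now it stops (−10.5 N). Back off, release and rise.

send_rows(
  moves=[0,0,0,-0.2,-0.03,0,-1,0,0,0,0,0,0,0,0,0,0,0,0,0,0,0,0,0,0,0,0,0,0,0,0,0,0,0,0,0,0,0,0,0,0,0,0,0,0,0,0,0,0,0,0,0,0,0,2,0,0,0,0,0,0,4,0,0,0,0,0,0,4,0,0,0,0,0,0,0,0],
)

```text
time_s: 48.05
position: [0.5924, -0.1376, 0.2125]
tcp_rot: [[0.99, 0.138, 0.016], [0.138, -0.99, -0.004], [0.016, 0.006, -1.0]]
force: [1.3, -1.0, 0.9]
opening: 0.501
```

```bash
python3 - <<'E'
from h import *
st()
cap("scene","s24.png"); cap("wrist","w24.png"); cap("top","t24.png")
s=cv2.imread("pics/s24.png")[160:275,145:335]; cv2.imwrite("pics/z2.png",cv2.resize(s,None,fx=4.2,fy=4.2,interpolation=cv2.INTER_CUBIC))
E
```

```text
48.05 pos [ 0.5924 -0.1376  0.2125] F [ 1.3 -1.   0.9] open 0.501
[[ 0.99   0.138  0.016]
 [ 0.138 -0.99  -0.004]
 [ 0.016  0.006 -1.   ]]
[-23.7  27.1  84.    0.2  68.   58.3]
```

View pics/z2.png

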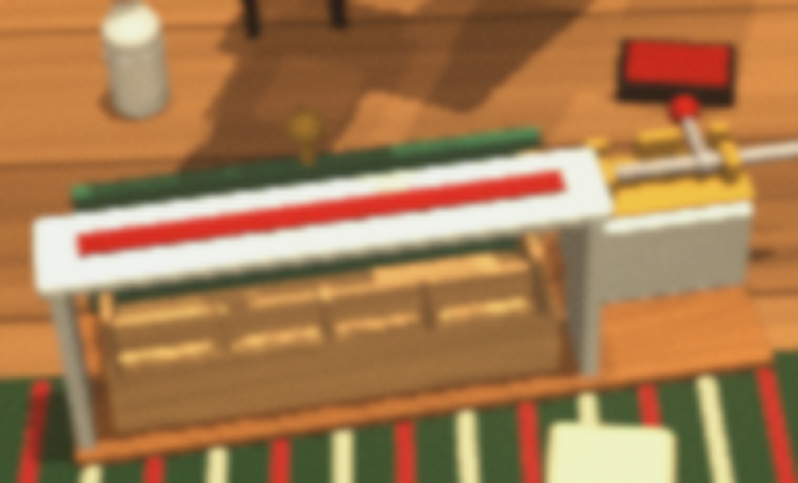

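View pics/w24.png

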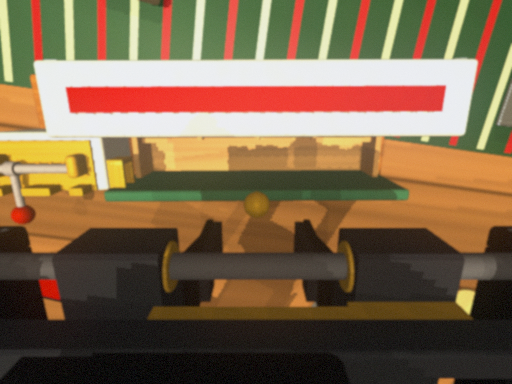

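```bash
python3 - <<'E'
from h import *
w=load("w24.png");S=load("s24.png");T=load("t24.png")
def hsv(f,box):
    x0,x1,y0,y1=box; a=cv2.imread("pics/"+f)[y0:y1,x0:x1]
    return a
a=hsv("s0.png" if 0 else "scene0.png",(200,235,180,205)); b=hsv("s24.png",(200,235,180,205))
cv2.imwrite("pics/m5.png",np.hstack([cv2.resize(x,(395,280),interpolation=cv2.INTER_CUBIC) for x in(a,b)]))
print(atz(w,257,204,.152))
print(tri([(w,257,204),(S,145+305.5/4.2-.5,160+126.5/4.2-.5)]))
E
```

```text
[ 0.58061669 -0.1376371   0.152     ]
[ 0.57930089 -0.1375768   0.14792954]
```

View pics/m5.png

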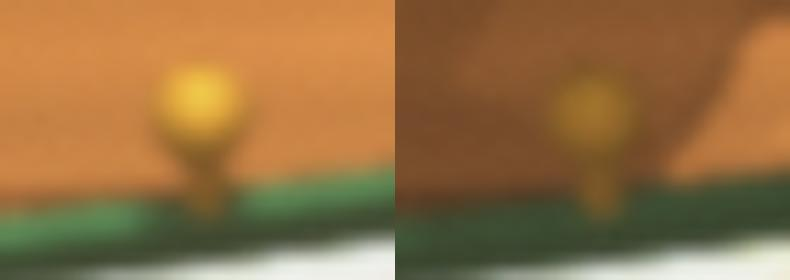

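send_rows(
  moves=[0,0,0,-1.07,3.65,0,0,0,0,0,-1.07,3.65,0,0,0,0,0,-1.07,3.65,0,0,0,0,0,-1.07,3.65,0,0,0,0,0,-1.07,3.65,0,0,0,0,0,-1.07,3.65,0,0,0,0,0,-1.07,3.65,0,0,0,0,0,0,0,0,0,0,0,0,0,0,0,0],
)

```text
time_s: 49.1
position: [0.5119, 0.1201, 0.2048]
tcp_rot: [[0.99, 0.14, 0.001], [0.14, -0.99, 0.001], [0.001, -0.001, -1.0]]
force: [1.0, -0.6, 0.9]
opening: 0.5
```

```bash
python3 - <<'E'
from h import *
st(); 
c=cap("wrist","w25.png"); a=c["pixels"].astype(int)
m=((a[...,0]>110)&(a[...,1]<60)&(a[...,2]<60)).astype(np.uint8)
k,l,s,ce=cv2.connectedComponentsWithStats(m)
for i in range(1,k):
    if s[i,4]>30: print(s[i],ce[i].round(1),atz(c,*ce[i],.097).round(4))
delta(goal(-ey,-ez),[.5165,.1185,.049],1)
E
```

```text
49.1 pos [0.5119 0.1201 0.2048] F [ 1.  -0.6  0.9] open 0.5
[[ 0.99   0.14   0.001]
 [ 0.14  -0.99   0.001]
 [ 0.001 -0.001 -1.   ]]
[ 1.  21.5 95.3  0.  63.1 82.9]
[ 44   0   7  17 110] [47.  8.] [0.6461 0.3359 0.097 ]
[111   0   7  10  31] [113.7   3.4] [0.6585 0.275  0.097 ]
[ 413   26   99   27 2444] [465.6  38.5] [ 0.6761 -0.055   0.097 ]
[250 169  20  18 272] [259.7 177.3] [0.5151 0.1185 0.097 ]
[  0 173   3  12  31] [  0.8 178.4] [0.4745 0.3939 0.097 ]
[222 243  33  10 199] [234.3 248.9] [0.427  0.1355 0.097 ]
rot [-0.04  0.1   0.04] |r| 0.1 trans [  0.395  -0.079 -15.601]
```

View pics/w25.png

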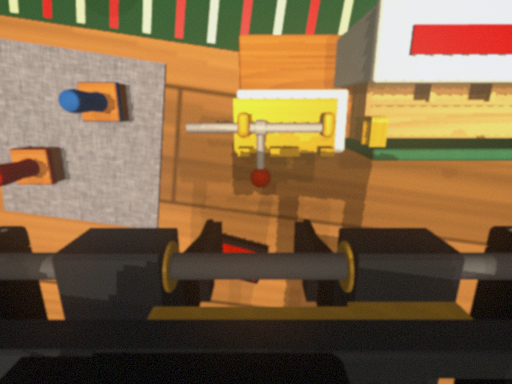

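send_rows(
  moves=[0,0,0,0.35,-0.15,-2.5,0,0,0,0,0,0,-4,0,0,0,0,0,0,-4,0,0,0,0,0,0,-3,0,0,0,0,0,0,-2.1,0,0,0,0,0,0,0,0,0,0,0,0,0,0,-1,0,0,0,0,0,0,-1,0,0,0,0,0,0,-1,0,0,0,0,0,0,-1,0,0,0,0,0,0,-1,0,0,0,0,0,0,-1],
)

```text
time_s: 50.35
position: [0.5177, 0.118, 0.0512]
tcp_rot: [[0.99, 0.138, 0.007], [0.138, -0.99, 0.001], [0.007, -0.0, -1.0]]
force: [0.2, -1.2, 6.0]
opening: 0.232
```

Gripped. Lift along the arc.

send_rows(
  moves=[0,0,0,0.05,0.01,0.52,-1,0,0,0,0.05,0.01,0.52,-1,0,0,0,0.15,0.02,0.5,-1,0,0,0,0.15,0.02,0.5,-1,0,0,0,0.25,0.03,0.46,-1,0,0,0,0.25,0.04,0.46,-1,0,0,0,0.33,0.05,0.4,-1,0,0,0,0.33,0.05,0.4,-1,0,0,0,0.4,0.06,0.33,-1,0,0,0,0.4,0.06,0.33,-1,0,0,0,0,0,0,-1,0,0,0,0,0,0,-1],
)

```text
time_s: 51.55
position: [0.5397, 0.1216, 0.0948]
tcp_rot: [[0.99, 0.138, 0.003], [0.138, -0.99, 0.001], [0.003, -0.001, -1.0]]
force: [-3.8, -0.5, 4.0]
opening: 0.232
```

```bash
python3 - <<'E'
from h import *
st()
cap("wrist","w26.png"); cap("scene","s26.png")
w=cv2.imread("pics/w26.png")[140:260,180:340]
s=cv2.imread("pics/s26.png")[150:220,250:350]
cv2.imwrite("pics/m5.png",np.vstack([cv2.resize(x,(420,300),interpolation=cv2.INTER_CUBIC) for x in (w,s)]))
E
```

```text
51.55 pos [0.5397 0.1216 0.0948] F [-3.8 -0.5  4. ] open 0.232
[[ 0.99   0.138  0.003]
 [ 0.138 -0.99   0.001]
 [ 0.003 -0.001 -1.   ]]
[ 1.1 32.2 97.7  0.1 49.9 83.1]
```

View pics/m5.png

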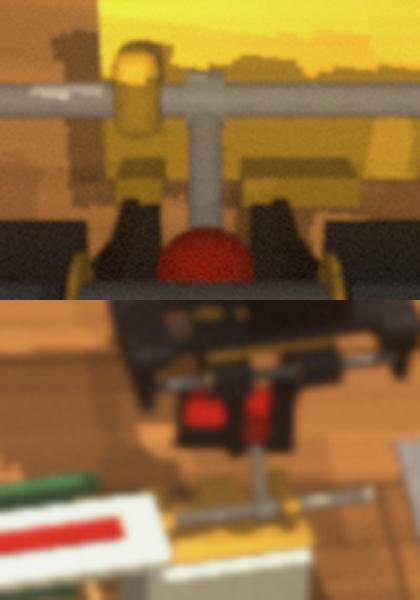

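Handle is lifted. Slide toward home (chest −y).

send_rows(
  moves=[0,0,0,0.07,-0.485,0,-1,0,0,0,0.07,-0.485,0,-1,0,0,0,0.07,-0.485,0,-1,0,0,0,0.07,-0.485,0,-1,0,0,0,0.07,-0.485,0,-1,0,0,0,0.07,-0.485,0,-1,0,0,0,0.07,-0.485,0,-1,0,0,0,0.06,-0.45,0,-1,0,0,0,0,0,0,-1,0,0,0,0,0,0,-1],
)

```text
time_s: 52.65
position: [0.545, 0.0827, 0.0945]
tcp_rot: [[0.99, 0.138, 0.003], [0.138, -0.99, 0.001], [0.003, -0.0, -1.0]]
force: [-5.4, -2.2, 4.2]
opening: 0.235
```

send_rows(
  moves=[0,0,0,0.05,-0.4,0,-1,0,0,0,0.05,-0.4,0,-1,0,0,0,0,0,0,-1,0,0,0,0,0,0,-1],
)

```text
time_s: 53.05
position: [0.5461, 0.0749, 0.0945]
tcp_rot: [[0.99, 0.138, 0.003], [0.138, -0.99, 0.001], [0.003, -0.001, -1.0]]
force: [-4.1, -1.3, 4.6]
opening: 0.233
```

send_rows(
  moves=[0,0,0,0.02,-0.2,0,-1,0,0,0,0,0,0,-1,0,0,0,0,0,0,-1],
)

```text
time_s: 53.35
position: [0.5463, 0.0731, 0.0945]
tcp_rot: [[0.99, 0.138, 0.003], [0.138, -0.99, 0.001], [0.003, -0.001, -1.0]]
force: [-4.4, 0.2, 3.2]
opening: 0.233
```

send_rows(
  moves=[0,0,0,-0.4,-0.06,-0.33,-1,0,0,0,-0.4,-0.06,-0.33,-1,0,0,0,-0.33,-0.05,-0.4,-1,0,0,0,-0.33,-0.05,-0.4,-1,0,0,0,-0.25,-0.03,-0.46,-1,0,0,0,-0.25,-0.03,-0.46,-1,0,0,0,-0.15,-0.02,-0.5,-1,0,0,0,-0.15,-0.02,-0.5,-1,0,0,0,-0.05,0,-0.52,-1,0,0,0,-0.05,0,-0.52,-1,0,0,0,0,0,0,-1,0,0,0,0,0,0,-1],
)

```text
time_s: 54.55
position: [0.5249, 0.0696, 0.0509]
tcp_rot: [[0.99, 0.138, 0.007], [0.138, -0.99, 0.001], [0.007, 0.0, -1.0]]
force: [2.3, 0.7, 6.5]
opening: 0.228
```

```bash
python3 - <<'E'
from h import *
st()
cap("wrist","w27.png"); cap("scene","s27.png")
w=cv2.imread("pics/w27.png")[140:260,180:340]
s=cv2.imread("pics/s27.png")[150:220,250:350]
cv2.imwrite("pics/m5.png",np.vstack([cv2.resize(x,(420,300),interpolation=cv2.INTER_CUBIC) for x in (w,s)]))
E
```

```text
54.55 pos [0.5249 0.0696 0.0509] F [2.3 0.7 6.5] open 0.228
[[ 0.99   0.138  0.007]
 [ 0.138 -0.99   0.001]
 [ 0.007  0.    -1.   ]]
[-4.600e+00  3.500e+01  1.029e+02  1.000e-01  4.170e+01  7.740e+01]
```

View pics/m5.png

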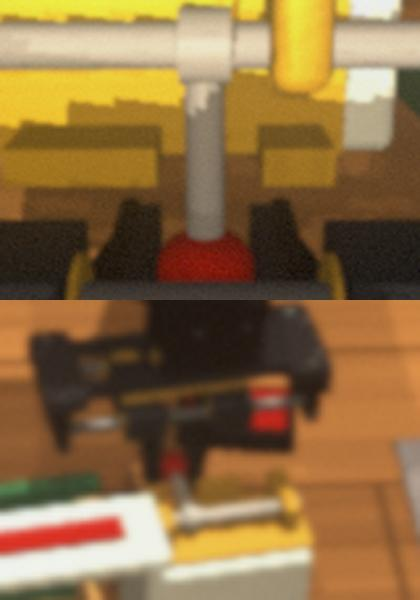

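Down, with the stem between the brass bars (bar gap x 160–260 in the crop). Release and rise, then back off.

send_rows(
  moves=[0,0,0,0,0,0,0,0,0,0,0,0,0,0,0,0,0,0,0,0,0,0,0,0,0,0,0,0,0,0,0,0,0,0,0,0,0,0,0,0,0,0,0,0,0,0,0,2,0,0,0,0,0,0,4,0,0,0,0,0,0,4,0,0,0,0,-1,0,4,0,0,0,0,-2,0,2,0,0,0,0,-3,0,0,0,0,0,0,-2,0,0,0,0,0,0,0,0,0,0],
)

```text
time_s: 56.05
position: [0.4398, 0.0703, 0.2102]
tcp_rot: [[0.99, 0.138, 0.001], [0.138, -0.99, 0.001], [0.001, -0.001, -1.0]]
force: [-0.4, 0.5, -0.3]
opening: 0.504
```

```bash
python3 - <<'E'
from h import *
st()
w=cap("wrist","w28.png"); S=cap("scene","s28.png"); T=cap("top","t28.png")
a=w["pixels"].astype(int)
m=((a[...,0]>110)&(a[...,1]<60)&(a[...,2]<60)).astype(np.uint8)
k,l,s,ce=cv2.connectedComponentsWithStats(m)
for i in range(1,k):
    if s[i,4]>30: print(s[i],ce[i].round(1),atz(w,*ce[i],.097).round(4))
s=cv2.imread("pics/s28.png")[140:270,145:445]
cv2.imwrite("pics/m5.png",np.vstack([cv2.resize(s,(690,300),interpolation=cv2.INTER_CUBIC),cv2.resize(cv2.imread("pics/t28.png")[140:270,95:345],(690,300))]))
E
```

```text
56.05 pos [0.4398 0.0703 0.2102] F [-0.4  0.5 -0.3] open 0.504
[[ 0.99   0.138  0.001]
 [ 0.138 -0.99   0.001]
 [ 0.001 -0.001 -1.   ]]
[-5.400e+00  1.470e+01  1.053e+02  1.000e-01  5.990e+01  7.660e+01]
[261  96  19  15 148] [270.8 103.7] [0.5197 0.0684 0.097 ]
[ 174  187   62   45 1754] [204.2 207.6] [0.3983 0.1256 0.097 ]
```

View pics/m5.png

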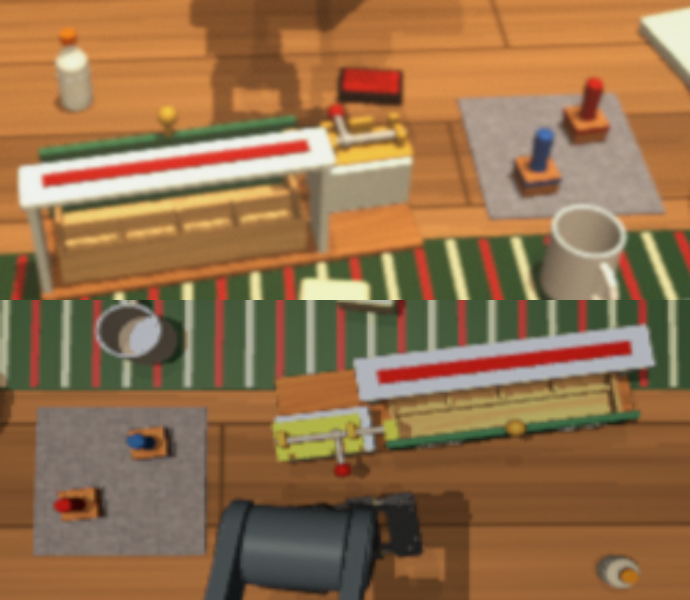

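View pics/w28.png

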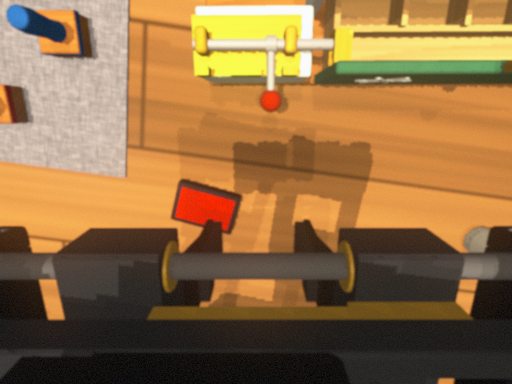

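```bash
python3 - <<'E'
from h import *
w=load("w28.png");S=load("s28.png");T=load("t28.png");S0=load("scene0.png")
def red(c,box):
    x0,x1,y0,y1=box;a=c["pixels"].astype(int)[y0:y1,x0:x1];m=(a[...,0]>90)&(a[...,1]<.42*a[...,0])&(a[...,2]<.45*a[...,0]);v,u=np.nonzero(m);return u.mean()+x0,v.mean()+y0,len(u)
for c in(S0,S): print(red(c,(285,297,184,194)))
r=red(S,(285,297,184,194)); print("knob tri",tri([(S,*r[:2]),(w,270.8,103.7)]))
z1=lambda u,v:(95+(u+.5)/2.76-.5,140+(v+.5)/2.308-.5)
zs=lambda u,v:(145+(u+.5)/2.3-.5,140+(v+.5)/2.308-.5)
# stamp tops top/scene
for n,a,b in(("red",(65,505-300),(594,85)),("blue",(137,440-300),(543,134)),("pull",(515,428-300),(167,115))): 
    p=tri([(T,*z1(*a)),(S,*zs(*b))]); print(n,p.round(4),proj(T,p)-z1(*a))
print(read_state()["force"])
E
```

```text
(np.float64(291.4782608695652), np.float64(187.04347826086956), 23)
(np.float64(290.62068965517244), np.float64(187.48275862068965), 29)
knob tri [0.51986933 0.06909921 0.09466067]
red [0.4718 0.4102 0.0802] [[-0.16021916 -0.0188032 ]]
blue [0.5664 0.3221 0.0847] [[0.08799176 0.01092679]]
pull [ 0.579  -0.1368  0.1479] [[8.38341788e-02 9.09120848e-06]]
[-0.39508798 -0.38197039 -0.13834548]
```

```bash
python3 -c "
from rig import hand_in; print(hand_in())"
```

```text
the job is handed in; nothing more can be done
None
```

The job is done and handed in at about 56 s of the 210 s allowed; `hand_in` reports no verdict, so the result below rests on my own last checks.

**What I did:**
- I lifted the bolt handle, drew the bolt and dropped the handle in the open notch, then tipped the bin to its stop.
- The bin held two stamps, red and blue. I stood both on the mat, then pushed the empty bin shut and shot the bolt home with its handle down.

**Last checks, from the pictures:**
- **Stamps:** the handle tops lie within about 2 mm of where I set the bases, red at (0.472, 0.410) and blue at (0.566, 0.322). Both are well inside the mat limits and upright.
- **Bin:** the four pockets are empty, and the pull is back within 3 mm of its starting point.
- **Bolt:** the knob is about 50 mm from its open position, so the draw is about 0, and it measures 95 mm high, so the handle is down.
- **Bystanders and robot:** the ink pad, mug, glue, spool and cream cube looked untouched, though I did not measure them. The open gripper stands clear, with under 1 N on it.

**Disagreements:**
- The real fingertips ended about 30 mm short of the reported TCP. My first pinch on the knob closed above the ball, and every later grasp was aimed about 30 mm lower.
- My height readings came out low: the stamp tops measured 80 to 85 mm where 93 mm was expected, and the pull 148 mm where 152 mm was expected. I put this down to picking pixels by hand, as the positions across the table agreed.

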